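# Put away the washed filtration ware

### The arm

A 7-joint arm with a two-finger parallel gripper is mounted at the origin on the work surface. World frame = base frame: x ahead of the robot, y to its left, z up, the work surface at z = 0. Lengths are in m, angles in rad, forces in N, time in s.
With the tool pointing down it reaches from about 0.4 to 0.9 m from the base axis. Payload 5.5 kg.
Tool frame: the origin (TCP) lies on the mounting face of the last link; the fingertips stand 173 mm ahead of it and the grasp point (between the pads) lies 155 mm ahead of it (r.pinch_z is the distance from the TCP to the grasp point, in m); z points along the fingers, y is the direction in which the jaws open and shut (so a half turn about z gives the same grasp; the last joint's range is limited). The gripper opens to 85 mm and grips with 20 to 120 N. Pads are 22 mm wide; open, the fingers measure 114 mm over their backs; the gripper's body (76 mm by 85 mm) begins 54 mm behind the grasp point. The pads swing forward as they close: fully open they stand 13 mm farther back than shut.
Start: joints at [1.588, 0.501, -0.427, 1.55, 0.221, 1.138, -0.21], TCP at [0.158, -0.63, 0.405] pointing down, gripper open.
Joint ranges: [-2.88, 2.88], [-0.31, 2.03], [-1.54, 1.56], [0.2, 2.42], [-1.41, 4.55], [0.19, 2.02], [-2.57, 2.57]. Speed limits (rad/s): [2.57, 2.57, 3.14, 3.14, 3.14, 3.14, 3.14].

### API

Orientations are given as [roll, pitch, yaw] about the fixed x, y, z axes, in that order (R = Rz(yaw) Ry(pitch) Rx(roll)).
In Python, from cell import r gives the robot as it stands.
- The arm moves only by the tool apply_moves, never from a script. Its argument "steps" is a list that holds one entry, the list of rows, each a list of 7 numbers: the shift along the tool's x, y, z in cm, then the turn, a rotation vector about the tool's x, y, z in rad, then the closure, from -1 (fully open) to 1 (shut). In form: [[[tx, ty, tz, rx, ry, rz, fingers], ...]]. A call has 1 to 20 rows; each row shifts and turns the commanded pose from where the row before left it, along the tool's axes as they then stand; what a row does not reach is not made up. A row lasts 1/12 s, in which the tool goes at most 41.7 mm and 7.16 degrees, less where a joint would pass 70% of its speed; a pose out of reach is approached as far as the arm can. A call is refused whole if a number of a shift passes 4.17 or a number of a turn 0.125, either way. A call with a gripper value outside its range is refused whole. The fingers move at their own pace and stop on an object; "squeeze" is the grip in N (left out, the last holds). Time passes only in rows, so rows that do not move let the fingers close. It gives the time, the measured TCP pose, the force and the opening at its end, in the units of the state.
- r.state(): the state, without advancing time (a new reading comes with each control period).
- r.snapshot(name): name is "side" or "top"; returns a dict with "pixels" (420x560x3 uint8, red, green, blue), "depth" (420x560 float32, m along the optical axis (not along the pixel's ray), 0 where there is no reading), "intrinsics" (3x3 intrinsics, pixels), "k1" (the pictures are not rectified: a ray, as slopes to the right and down, at radius r is drawn at 1 + k1 r^2 times it, then the intrinsics apply), "T" (4x4, takes a point from camera to world coordinates). Camera axes: x right, y down, z forward; pixel columns grow to the right and rows downward; lengths in m; the calibration is good to about 2 mm. A picture is of the moment at which its call begins.
- r.close_job(): hands the job in, once; it reports no verdict.
The state is a dict: "clock": time; "joint_positions": joint angles; "joint_velocities": joint speeds; "effort": joint torques, N m; "eef_pos": TCP position; "tool_rot": TCP orientation; "contact_force": force on the tool from outside, world axes, zero at the start; "torque": the same for the moment, N m; "grip_width": finger opening in m.
Only numpy, scipy, OpenCV 4.12 (cv2) and the standard library are available. Lean on these libraries where they do the work, as an engineer would, in place of code of your own. Each camera call takes 0.05 s, during which the arm holds its last target.

### The job

The filtration ware has been washed: put it away. Nest the filter holder in the pocket of the four-post storage block, first the steel body, then the white spacer ring, then the knobbed top disc (knob up), each seated flat on the one below; and hang every rinse basket that is out by its handle on the drip rack, one basket to a hook, hanging still and clear of the bench. Leave the bottles, beaker, dish and tip box standing where they are.

Things in the scene. Friction and masses are not known exactly. Their poses are not given: they have to be found in the camera images.
- rack: Fixed drip rack: white tray 110 x 420 x 10 mm; steel rail (12 mm thick, axis 250 mm up) between two end posts 400 mm apart. Three level steel prongs (hooks, 9 mm thick) stick out from the rail to its -x, towards the robot, at y = -130, 0, +130 mm; each ends 95 mm out in an upturned tip, 17 mm higher than the level part. Origin on the bench under the rail's middle; y along the rail, z up.
- block: Fixed grey storage block: base 110 x 110 x 12 mm with four corner posts (on the diagonals) reaching 86 mm above the bench, forming a round pocket 64 mm in diameter for the 60 mm filter parts. Between the posts are four gaps 34 mm wide, towards its +x, -x, +y and -y, through which fingers pass. Origin at the centre of its underside.
- pocket (a point): Centre of the pocket's floor, 12 mm above the bench; axes as the block's.
- housing: The steel body of the filter holder: solid stainless cylinder, 60 mm diameter, 45 mm tall, two dark grooves around it, 0.2 to 0.4 kg; origin at the centre of its underside, z is its axis.
- spacer: Filter holder spacer: white plastic ring, 60 mm outer and 36 mm inner diameter, 20 mm tall; origin at the centre of its underside, z is its axis.
- top: Filter holder top disc: steel disc 60 mm diameter, 15 mm thick, with a black knob 24 mm diameter rising 27 mm above it (42 mm in all); origin at the centre of its underside, z is its axis.
- hook0 (a point): Point on top of the level part of the right (rack y = -130 mm) prong, 50 mm out from the rail, 254.5 mm above the bench; the prong points to -x of this frame.
- hook1 (a point): Point on top of the level part of the middle prong, 50 mm out from the rail, 254.5 mm above the bench; the prong points to -x of this frame.
- hook2 (a point): Point on top of the level part of the left (rack y = +130 mm) prong, 50 mm out from the rail, 254.5 mm above the bench; the prong points to -x of this frame.
- basket_a: Rinse basket: white slotted box 60 (x) x 90 (y) x 55 mm, stiff upright handle along y: two steel posts, a crossbar with a V notch in mid-span, and on it a white grip plate 10 mm thick (x), 48 mm long (y), 130 to 160 mm above the underside. Opening under the handle: 74 mm wide, from 55 mm up to 105 mm, 125 mm in the notch. 0.13 to 0.25 kg. Origin centre of underside. May be absent.
- basket_a_loop (a point): Top of the V notch (36 mm wide, 15 mm deep) under this basket's handle at mid-span, 125 mm above the underside: settled, it is about 1 mm above the hook point.
- basket_b: Rinse basket: white slotted box 60 (x) x 90 (y) x 55 mm, stiff upright handle along y: two steel posts, a crossbar with a V notch in mid-span, and on it a white grip plate 10 mm thick (x), 48 mm long (y), 130 to 160 mm above the underside. Opening under the handle: 74 mm wide, from 55 mm up to 105 mm, 125 mm in the notch. 0.13 to 0.25 kg. Origin centre of underside. May be absent.
- basket_b_loop (a point): Top of the V notch (36 mm wide, 15 mm deep) under this basket's handle at mid-span, 125 mm above the underside: settled, it is about 1 mm above the hook point.
- basket_c: Rinse basket: white slotted box 60 (x) x 90 (y) x 55 mm, stiff upright handle along y: two steel posts, a crossbar with a V notch in mid-span, and on it a white grip plate 10 mm thick (x), 48 mm long (y), 130 to 160 mm above the underside. Opening under the handle: 74 mm wide, from 55 mm up to 105 mm, 125 mm in the notch. 0.13 to 0.25 kg. Origin centre of underside. May be absent.
- basket_c_loop (a point): Top of the V notch (36 mm wide, 15 mm deep) under this basket's handle at mid-span, 125 mm above the underside: settled, it is about 1 mm above the hook point.
- reagent: Bystander: small amber bottle, 40 mm diameter, 65 mm tall; origin at the centre of its underside.
- beaker: Bystander: white plastic beaker, 68 mm diameter, 65 mm tall; origin at the centre of its underside.
- amber_big: Bystander: large amber bottle, 94 mm diameter, 170 mm tall; origin at the centre of its underside.
- wash: Bystander: white wash bottle with a red cap, 66 mm diameter, 160 mm tall; origin at the centre of its underside.
- tips: Bystander: blue pipette-tip box 80 x 120 x 60 mm; origin at the centre of its underside.
- dish: Bystander: white dish, 100 mm diameter, 25 mm tall; origin at the centre of its underside.

How it is judged:
On the way, in this order (a step that is already met when the one before it is completed fails the run):
1. the body is seated flat in the pocket (horizontal distance between housing and pocket below 0.005 m and z of housing in the frame of pocket between -0.005 and 0.004 m and angle between housing's own z axis and vertical below 0.06 rad), for 0.2 s.
2. the spacer on the body is seated flat in the pocket (horizontal distance between spacer and pocket below 0.005 m and z of spacer in the frame of pocket between 0.04 and 0.049 m and angle between spacer's own z axis and vertical below 0.06 rad), for 0.2 s.
3. the top disc on the spacer is seated flat in the pocket (horizontal distance between top and pocket below 0.005 m and z of top in the frame of pocket between 0.06 and 0.069 m and angle between top's own z axis and vertical below 0.06 rad), for 0.2 s.
At the end, for the whole second after the job is handed in: Body, spacer and top disc stacked upright in the pocket in that order (5 mm, 0.06 rad); every basket present hangs with the underside of its handle on the level part of its own prong (20 mm sideways, 12 mm in height), tilted under 0.3 rad, all at rest (all of step 1 and all of step 2 and all of step 3 and linear speed of each of housing, spacer, top below 0.03 m/s and ((x of basket_a_loop in the frame of hook0 between -0.04 and 0.045 m and y of basket_a_loop in the frame of hook0 between -0.02 and 0.02 m and z of basket_a_loop in the frame of hook0 between -0.012 and 0.012 m) or (x of basket_a_loop in the frame of hook1 between -0.04 and 0.045 m and y of basket_a_loop in the frame of hook1 between -0.02 and 0.02 m and z of basket_a_loop in the frame of hook1 between -0.012 and 0.012 m) or (x of basket_a_loop in the frame of hook2 between -0.04 and 0.045 m and y of basket_a_loop in the frame of hook2 between -0.02 and 0.02 m and z of basket_a_loop in the frame of hook2 between -0.012 and 0.012 m)) and angle between each of basket_a, basket_b, basket_c's own z axis and vertical below 0.3 rad and contact force between each of basket_a, basket_b, basket_c and rack above 0.3 N and linear speed of each of basket_a, basket_b, basket_c below 0.08 m/s and ((x of basket_b_loop in the frame of hook0 between -0.04 and 0.045 m and y of basket_b_loop in the frame of hook0 between -0.02 and 0.02 m and z of basket_b_loop in the frame of hook0 between -0.012 and 0.012 m) or (x of basket_b_loop in the frame of hook1 between -0.04 and 0.045 m and y of basket_b_loop in the frame of hook1 between -0.02 and 0.02 m and z of basket_b_loop in the frame of hook1 between -0.012 and 0.012 m) or (x of basket_b_loop in the frame of hook2 between -0.04 and 0.045 m and y of basket_b_loop in the frame of hook2 between -0.02 and 0.02 m and z of basket_b_loop in the frame of hook2 between -0.012 and 0.012 m)) and ((x of basket_c_loop in the frame of hook0 between -0.04 and 0.045 m and y of basket_c_loop in the frame of hook0 between -0.02 and 0.02 m and z of basket_c_loop in the frame of hook0 between -0.012 and 0.012 m) or (x of basket_c_loop in the frame of hook1 between -0.04 and 0.045 m and y of basket_c_loop in the frame of hook1 between -0.02 and 0.02 m and z of basket_c_loop in the frame of hook1 between -0.012 and 0.012 m) or (x of basket_c_loop in the frame of hook2 between -0.04 and 0.045 m and y of basket_c_loop in the frame of hook2 between -0.02 and 0.02 m and z of basket_c_loop in the frame of hook2 between -0.012 and 0.012 m))); the robot touches nothing.
It fails at once if a bystander is knocked over or shoved more than 40 mm (distance of any of reagent, beaker, amber_big, wash, tips, dish from where it was at the start of the episode above 0.04 m or angle between any of reagent, beaker, amber_big, wash, tips, dish's own z axis and vertical above 0.6 rad).
Of basket_a, basket_b, basket_c only 2 to 3 are there at a start; the rules pass over those that are not, and their reading is None.
At some moment in a run one of basket_a, basket_b, basket_c, housing, spacer, top may be knocked a few centimetres aside while the robot is not near it.
It also fails if it takes over 208 s, if anything falls off the work surface, if the arm or the gripper's body presses on something with over 40 N, if the wrist force passes 120 N, or if a joint passes its speed limit or range.

## Working session

There is one attempt and no reset: what is moved stays moved. The work goes in short steps, Python scripts to look and compute and a tool call to move; the robot and the scene stay as the last step left them, time stands still between calls to the robot, and variables do not carry over. Pictures are saved under pics/ and viewed, and the job is handed in when it is done.

Besides the shell and the picture viewer there is one more tool, called after "Call:" by a JSON object that holds its "fn" and its "kwargs", one argument or row to a line. apply_moves: Moves the arm, as the interface text tells. Its arguments: {"type":"object","properties":{"steps":{"type":"array","items":{"type":"array","items":{"type":"array","items":{"type":"number"}}}},"squeeze":{"type":"number"}},"required":["steps"]}

```bash
ls; mkdir -p pics; cat > h.py <<'E'
from cell import r
import numpy as np, cv2
def snap(n,f):
    s=r.snapshot(n); cv2.imwrite('pics/'+f+'.png',s['pixels'][:,:,::-1]); np.savez('/tmp/'+f+'.npz',**{k:np.array(v) for k,v in s.items()}); return s
def cloud(s):
    K=np.array(s['intrinsics']);k1=float(s['k1']);d=np.array(s['depth'])
    v,u=np.mgrid[0:d.shape[0],0:d.shape[1]].astype(float)
    p=np.stack([u.ravel(),v.ravel()],1)[:,None]
    q=cv2.undistortPoints(p,K,np.array([k1,0,0,0,0.])).reshape(-1,2)
    c=np.c_[q*d.reshape(-1,1),d.reshape(-1,1),np.ones(d.size)]
    w=(c@np.array(s['T']).T)[:,:3]; w[d.ravel()==0]=np.nan
    return w.reshape(*d.shape,3)
E
python3 - <<'E'
from h import *
s=r.state();print(s)
for n in('side','top'):
    a=snap(n,n+'0');print(n,a['intrinsics'],a['k1'],a['T'])
E
```

```text
pics
{'clock': 0.0, 'joint_positions': array([ 1.58820339,  0.50185301, -0.42675124,  1.55144877,  0.22078733,
        1.13830787, -0.21028787]), 'joint_velocities': array([ 6.65222702e-05,  5.91030909e-04,  9.42882173e-04,  1.88568643e-04,
       -4.06920934e-04,  1.41863063e-03,  4.87802162e-04]), 'effort': array([ 6.41117367e-04, -5.69523561e+01, -5.81552312e+00, -2.80944693e+01,
        1.07595837e-02,  1.20735125e-02, -2.67025212e-05]), 'eef_pos': array([ 0.15800112, -0.6301365 ,  0.40365276]), 'tool_rot': array([-3.13962661e+00, -5.86592194e-05,  2.45819243e-01]), 'contact_force': array([-0.42246843, -0.36243946,  0.38062148]), 'torque': array([ 0.0262221 , -0.0159608 ,  0.01857611]), 'grip_width': 0.0855087205079395}
side [[535.06862136   0.         282.2786211 ]
 [  0.         535.06862136 204.93590977]
 [  0.           0.           1.        ]] -0.09183157876226473 [[ 0.74440092 -0.43627828  0.5054983  -0.24960758]
 [-0.66769508 -0.49440436  0.55654974 -0.9244596 ]
 [ 0.00711    -0.75181487 -0.65933592  1.28547368]
 [ 0.          0.          0.          1.        ]]
top [[418.22646538   0.         275.98542854]
 [  0.         418.22646538 203.96584965]
 [  0.           0.           1.        ]] -0.013413330517105094 [[ 0.02822799 -0.98947502  0.14192379  0.44866246]
 [-0.99959954 -0.02822418  0.00204032  0.00294187]
 [ 0.00198684 -0.14192455 -0.98987548  1.29811352]
 [ 0.          0.          0.          1.        ]]
```

View pics/side0.png

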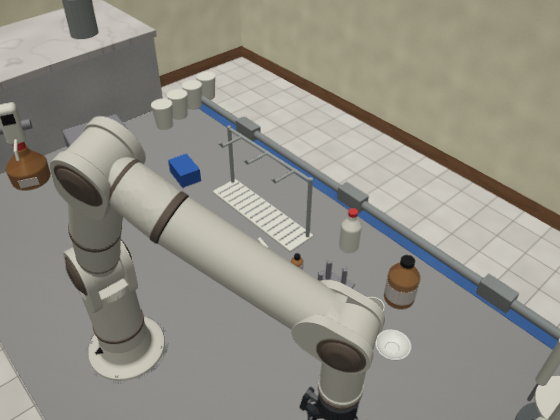

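View pics/top0.png

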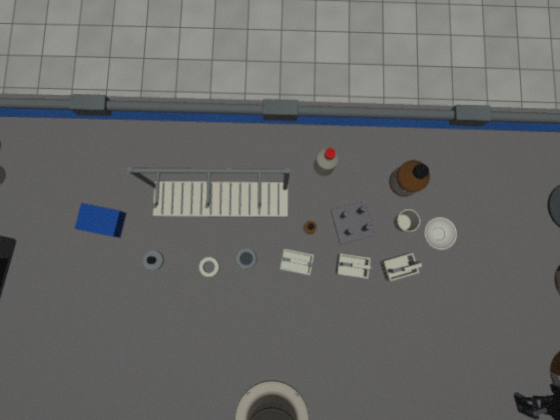

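The top view shows the block at (352,222), the body at (246,258), the spacer at (208,267), the knobbed top at (152,261), three baskets at (297,262), (354,266) and (402,267), and the rack with prongs at columns of about 155, 208 and 260. Next I'll zoom in and measure.

```bash
python3 - <<'E'
import cv2
a=cv2.imread('pics/top0.png')
c=a[150:290,60:460]; cv2.imwrite('pics/z1.png',cv2.resize(c[:,0:200],None,fx=4,fy=4,interpolation=cv2.INTER_CUBIC))
cv2.imwrite('pics/z2.png',cv2.resize(c[:,200:400],None,fx=4,fy=4,interpolation=cv2.INTER_CUBIC))
E
python3 - <<'E'
from h import *
s=np.load('/tmp/top0.npz');w=cloud(s)
np.set_printoptions(precision=4,suppress=True)
z=w[...,2]
print('bench z',np.nanmedian(z[300:340,100:200]), np.nanmedian(z[300:340,400:460]))
m=((z>0.012)&(w[...,0]<0.75)&(w[...,0]>0.3)&(abs(w[...,1])<0.6)).astype(np.uint8)
n,l,st,ce=cv2.connectedComponentsWithStats(m)
for i in range(1,n):
    if st[i,4]<30: continue
    P=w[l==i]; 
    print(st[i],'z max',P[:,2].max(),'mean',P.mean(0),'min',P.min(0)[:2],'max',P.max(0)[:2])
    for lo in np.arange(0.01,0.3,0.01):
        q=P[(P[:,2]>=lo)&(P[:,2]<lo+.01)]
        if len(q)>8:
            rc=cv2.minAreaRect(q[:,:2].astype(np.float32)); print('   %.2f'%lo,len(q),'rect c',np.array(rc[0]),'sz',np.array(rc[1]),'ang %.1f'%rc[2])
E
```

```text
bench z 0.00190385422212902 0.0007922826273999428
[314 157  23  19 271] z max 0.16722029983949516 mean [ 0.7388 -0.136   0.0894] min [ 0.7287 -0.1672] max [ 0.7499 -0.1097]
   0.01 9 rect c [ 0.7342 -0.1346] sz [0.0447 0.0103] ang 78.8
   0.02 15 rect c [ 0.7367 -0.1335] sz [0.0514 0.0123] ang 77.5
   0.03 16 rect c [ 0.7363 -0.1377] sz [0.0532 0.0137] ang 85.7
   0.04 10 rect c [ 0.7362 -0.129 ] sz [0.0437 0.0081] ang 67.0
   0.05 14 rect c [ 0.7363 -0.1321] sz [0.0506 0.0125] ang 72.9
   0.06 16 rect c [ 0.7361 -0.1362] sz [0.0518 0.0142] ang 80.9
   0.07 14 rect c [ 0.7372 -0.1373] sz [0.055  0.0157] ang 83.2
   0.08 14 rect c [ 0.7363 -0.1321] sz [0.0496 0.0122] ang 73.0
   0.09 22 rect c [ 0.7373 -0.1374] sz [0.054  0.0161] ang 83.3
   0.10 49 rect c [ 0.7397 -0.1403] sz [0.0537 0.0186] ang 89.2
   0.11 51 rect c [ 0.7398 -0.1399] sz [0.0174 0.0463] ang 3.2
   0.12 25 rect c [ 0.7438 -0.1411] sz [0.0231 0.0116] ang 89.3
[ 389  163   41   33 1038] z max 0.1769473764823699 mean [ 0.7035 -0.3762  0.1145] min [ 0.6703 -0.4381] max [ 0.7499 -0.344 ]
   0.01 22 rect c [ 0.6939 -0.3665
[... 6768 characters left out ...]
0903] ang 19.7
   0.03 41 rect c [ 0.4538 -0.3642] sz [0.0578 0.0893] ang 17.3
   0.04 57 rect c [ 0.4536 -0.3642] sz [0.0592 0.0896] ang 20.0
   0.05 149 rect c [ 0.4523 -0.3669] sz [0.0605 0.0912] ang 17.1
   0.06 14 rect c [ 0.4586 -0.3639] sz [0.0523 0.0847] ang 1.6
   0.11 50 rect c [ 0.4524 -0.3673] sz [0.0101 0.0873] ang 17.5
   0.15 29 rect c [ 0.4526 -0.3666] sz [0.0088 0.047 ] ang 17.6
   0.16 48 rect c [ 0.452  -0.3669] sz [0.0096 0.0476] ang 17.2
[200 257  20  19 205] z max 0.0301178920960532 mean [0.4367 0.202  0.0216] min [0.4097 0.1722] max [0.464  0.2309]
   0.01 54 rect c [0.4368 0.2019] sz [0.048  0.0575] ang 1.8
   0.02 150 rect c [0.4368 0.2011] sz [0.0539 0.0575] ang 1.7
```

View pics/z1.png

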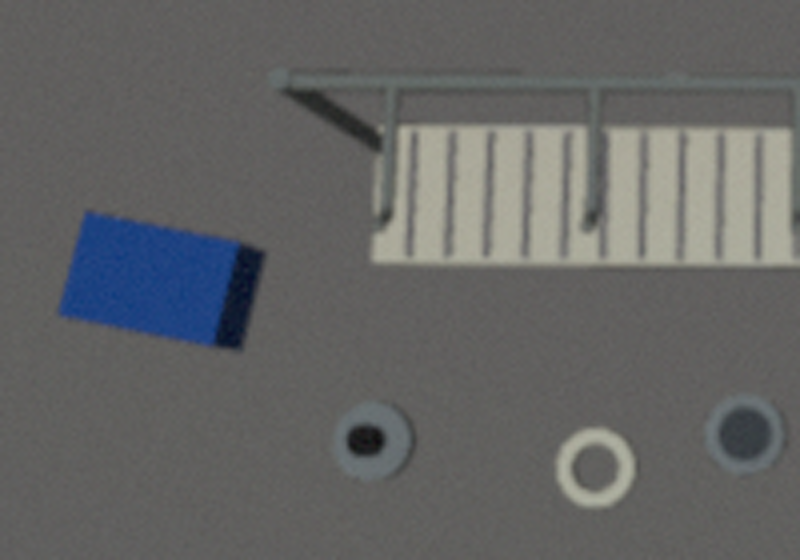

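View pics/z2.png

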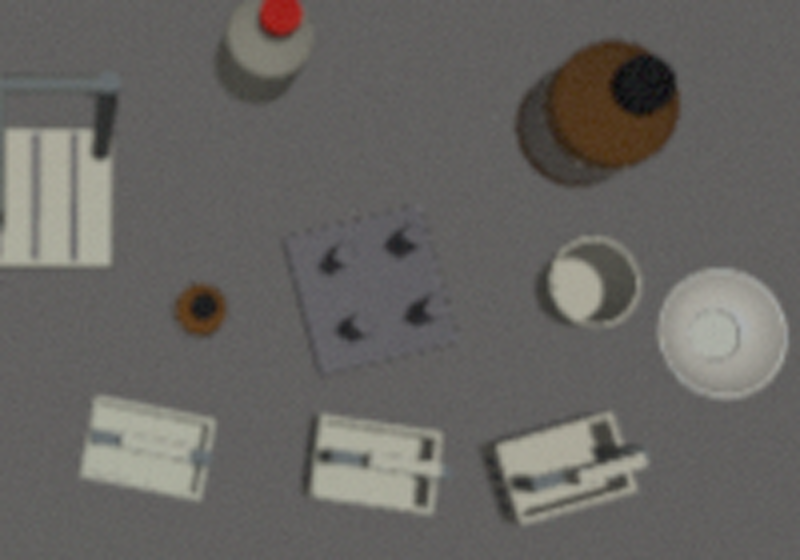

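```bash
cat >> h.py <<'E'
def wr(a): return (a+np.pi)%(2*np.pi)-np.pi
def plan(*wps, step=3.2, z_is='pinch'):
    """wps: (x,y,zpinch,yaw). prints per-row tool-frame deltas from measured pose, tool held vertical"""
    from scipy.spatial.transform import Rotation as Ro
    s=r.state(); p=np.array(s['eef_pos']); R=Ro.from_euler('xyz',s['tool_rot'])
    print('t %.2f'%s['clock'],'tcp',p.round(4),'rot',np.round(s['tool_rot'],4),'F',np.round(s['contact_force'],1),'w %.4f'%s['grip_width'],'q',np.round(s['joint_positions'],2))
    for w in wps:
        t=np.array([w[0],w[1],w[2]+r.pinch_z]); 
        Rt=Ro.from_euler('xyz',[np.pi,0,w[3]])
        rv=(R.inv()*Rt).as_rotvec(); d=t-p
        n=int(max(np.ceil(np.linalg.norm(d)*100/step),np.ceil(np.linalg.norm(rv)/0.115),1))
        # simulate equal rows: translation per row in rotating frame
        print('n',n,'tool-frame d cm at start',(R.inv().apply(d)*100).round(2),'rv',rv.round(4),'| per row: rot',(rv/n).round(4))
        rows=[];Rc=R
        for i in range(n):
            rows.append(Rc.inv().apply(d/n)*100); Rc=Rc*Ro.from_rotvec(rv/n)
        rows=np.array(rows)
        print('   rows first',rows[0].round(2),'last',rows[-1].round(2))
        p=t;R=Rt
def st():
    plan()
E
python3 - <<'E'
from h import *
plan((.45,-.3,.23,.27),(.465,.091,.2,.27),(.465,.091,.027,.27))
E
```

```text
t 0.10 tcp [ 0.158  -0.6302  0.4037] rot [-3.1398e+00 -1.0000e-04  2.4590e-01] F [-0.  -0.1 -0.1] w 0.0855 q [ 1.59  0.5  -0.43  1.55  0.22  1.14 -0.21]
n 14 tool-frame d cm at start [ 36.35 -24.91   1.95] rv [-0.0018 -0.0001 -0.0241] | per row: rot [-0.0001 -0.     -0.0017]
   rows first [ 2.6  -1.78  0.14] last [ 2.64 -1.72  0.14]
n 13 tool-frame d cm at start [ 11.87 -37.28   3.  ] rv [0. 0. 0.] | per row: rot [0. 0. 0.]
   rows first [ 0.91 -2.87  0.23] last [ 0.91 -2.87  0.23]
n 6 tool-frame d cm at start [ 0.  -0.  17.3] rv [0. 0. 0.] | per row: rot [0. 0. 0.]
   rows first [ 0.   -0.    2.88] last [ 0.   -0.    2.88]
```

Call:
{"fn": "apply_moves", "kwargs": {
  "steps": [
    [[2.6, -1.75, 0, 0, 0, -0.0017, -1], [2.6, -1.75, 0, 0, 0, -0.0017, -1], [2.6, -1.75, 0, 0, 0, -0.0017, -1], [2.6, -1.75, 0, 0, 0, -0.0017, -1], [2.6, -1.75, 0, 0, 0, -0.0017, -1], [2.6, -1.75, 0, 0, 0, -0.0017, -1], [2.6, -1.75, 0, 0, 0, -0.0017, -1], [2.6, -1.75, 0, 0, 0, -0.0017, -1], [2.6, -1.75, 0, 0, 0, -0.0017, -1], [2.6, -1.75, 0, 0, 0, -0.0017, -1], [2.6, -1.75, 0, 0, 0, -0.0017, -1], [2.6, -1.75, 0, 0, 0, -0.0017, -1], [2.6, -1.75, 0, 0, 0, -0.0017, -1], [2.6, -1.75, 0, 0, 0, -0.0017, -1]]
  ],
  "squeeze": 40
}}

```text
clock: 1.27
eef_pos: [0.4486, -0.2997, 0.4045]
tool_rot: [-3.141, 0.0, 0.27]
contact_force: [-0.1, -0.6, 0.6]
grip_width: 0.0852
```

```bash
python3 - <<'E'
from h import *
plan((.465,.091,.2,.27))
E
```

```text
t 1.27 tcp [ 0.4486 -0.2997  0.4045] rot [-3.1413e+00  4.0000e-04  2.6960e-01] F [-0.1 -0.6  0.6] w 0.0852 q [ 1.05  0.33 -0.62  1.82  0.22  1.05 -0.95]
n 13 tool-frame d cm at start [ 11.99 -37.22   4.98] rv [-0.0003  0.0004 -0.0004] | per row: rot [-0.  0. -0.]
   rows first [ 0.92 -2.86  0.38] last [ 0.92 -2.86  0.38]
```

Call:
{"fn": "apply_moves", "kwargs": {
  "steps": [
    [[0.92, -2.86, 0.3, 0, 0, 0, -1], [0.92, -2.86, 0.3, 0, 0, 0, -1], [0.92, -2.86, 0.3, 0, 0, 0, -1], [0.92, -2.86, 0.3, 0, 0, 0, -1], [0.92, -2.86, 0.3, 0, 0, 0, -1], [0.92, -2.86, 0.3, 0, 0, 0, -1], [0.92, -2.86, 0.3, 0, 0, 0, -1], [0.92, -2.86, 0.3, 0, 0, 0, -1], [0.92, -2.86, 0.3, 0, 0, 0, -1], [0.92, -2.86, 0.3, 0, 0, 0, -1], [0.92, -2.86, 0.3, 0, 0, 0, -1], [0.92, -2.86, 0.3, 0, 0, 0, -1], [0.92, -2.86, 0.3, 0, 0, 0, -1], [0, 0, 0, 0, 0, 0, -1]]
  ]
}}

```text
clock: 2.43
eef_pos: [0.4634, 0.0954, 0.3658]
tool_rot: [-3.138, -0.001, 0.278]
contact_force: [0.6, 0.5, 0.4]
grip_width: 0.0855
```

```bash
python3 - <<'E'
from h import *
plan((.465,.091,.2,.27))
s=snap('top','t1'); snap('side','s1')
plan((.465,.091,.027,.27))
E
```

```text
t 2.43 tcp [0.4634 0.0954 0.3658] rot [-3.1382e+00 -1.4000e-03  2.7790e-01] F [0.6 0.5 0.4] w 0.0855 q [ 0.45  0.29 -0.82  2.01  0.26  0.94 -1.79]
n 1 tool-frame d cm at start [0.03 0.47 1.1 ] rv [-0.0034 -0.0014  0.008 ] | per row: rot [-0.0034 -0.0014  0.008 ]
   rows first [0.03 0.47 1.1 ] last [0.03 0.47 1.1 ]
t 2.53 tcp [0.4638 0.0905 0.3654] rot [-3.1411e+00  7.0000e-04  2.7330e-01] F [ 0.9  0.  -0.1] w 0.0855 q [ 0.46  0.29 -0.82  2.01  0.26  0.94 -1.79]
n 6 tool-frame d cm at start [ 1.400e-01 -1.000e-02  1.837e+01] rv [-0.0005  0.0007  0.0033] | per row: rot [-0.0001  0.0001  0.0005]
   rows first [ 0.02 -0.    3.06] last [ 0.02 -0.    3.06]
```

View pics/s1.png

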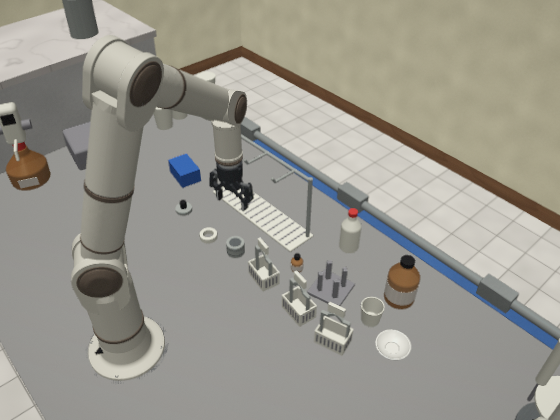

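View pics/t1.png

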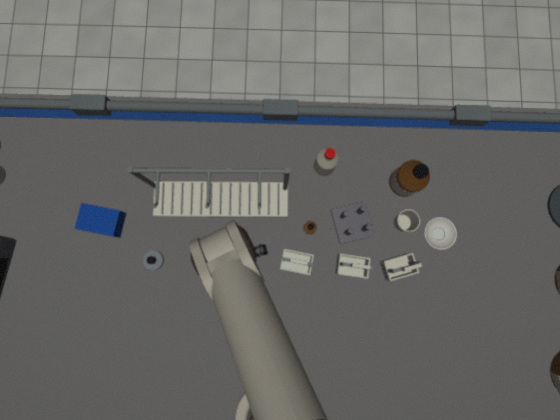

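The side view shows the gripper at (232,185) above the body at (235,246), with the three baskets and the block all visible. I'll cross-check the positions with the side cloud.

```bash
cat > m.py <<'E'
from h import *
from scipy.optimize import least_squares
np.set_printoptions(precision=4,suppress=True)
def circ(P,R,c0):
    # fit circle of known radius to outline of xy points: use convex hull
    h=cv2.convexHull(P[:,:2].astype(np.float32))[:,0].astype(float)
    f=least_squares(lambda c:np.hypot(*(h-c[:2]).T)-c[2],[*c0,R],loss='soft_l1',f_scale=.001)
    return f.x
def near(w,c,rad,z0,z1):
    m=(np.hypot(w[...,0]-c[0],w[...,1]-c[1])<rad)&(w[...,2]>z0)&(w[...,2]<z1); return w[m]
def rect(P):
    rc=cv2.minAreaRect(P[:,:2].astype(np.float32)); return np.array(rc[0]),np.array(rc[1]),rc[2]
E
python3 - <<'E'
from m import *
for f in('top0','s1'):
    w=cloud(np.load('/tmp/%s.npz'%f)); print(f)
    print(' bench',np.nanmedian(near(w,(.4,-.14),.03,-.02,.02)[:,2]),np.nanmedian(near(w,(.35,.25),.03,-.02,.02)[:,2]))
    for n,c,z0,z1 in(('body',(.465,.091),.038,.056),('spacer',(.437,.2015),.012,.03),('topd',(.451,.3735),.008,.03)):
        P=near(w,c,.045,z0,z1); print(' ',n,len(P),circ(P,.03,c),'z',np.median(P[:,2]))
    for n,c in(('A',(.459,-.0583)),('B',(.451,-.2265)),('C',(.452,-.3667))):
        P=near(w,c,.04,.15,.175);Q=near(w,c,.04,.158,.175); print(' ',n,len(P),rect(P),'z',np.percentile(P[:,2],[5,50,95]),len(Q),rect(Q) if len(Q)>4 else'')
    P=near(w,(.585,-.23),.09,.007,.02);print('  block base',rect(P),np.median(P[:,2]))
    P=near(w,(.585,-.23),.07,.077,.1);print('  posts',rect(P),np.percentile(P[:,2],[50,95]),P[:,:2].mean(0))
E
```

```text
top0
 bench 0.0010797253039536159 0.0020257559544851755
  body 316 [0.465  0.0919 0.0292] z 0.04688112604207284
  spacer 204 [0.4366 0.202  0.0291] z 0.021429853987178893
  topd 260 [0.4522 0.3745 0.0297] z 0.017045625301713052
  A 67 (array([ 0.4587, -0.0584]), array([0.048 , 0.0099]), 79.81292724609375) z [0.1576 0.1613 0.1641] 62 (array([ 0.4586, -0.0591]), array([0.0466, 0.0095]), 80.41949462890625)
  B 72 (array([ 0.451, -0.227]), array([0.0481, 0.0099]), 83.33879852294922) z [0.1552 0.1618 0.165 ] 64 (array([ 0.451 , -0.2266]), array([0.0472, 0.0094]), 83.58318328857422)
  C 77 (array([ 0.4522, -0.3668]), array([0.0099, 0.0476]), 17.56104278564453) z [0.154  0.1604 0.1646] 66 (array([ 0.4522, -0.3668]), array([0.0097, 0.0476]), 17.8179931640625)
  block base (array([ 0.582 , -0.2311]), array([0.1584, 0.1566]), 54.996517181396484) 0.013248509004153197
  posts (array([ 0.5838, -0.2301]), array([0.0697, 0.0692]), 14.750408172607422) [0.0873 0.0907] [ 0.5839 -0.2298]
s1
 bench 0.0018764436201498258 0.0023987235396394357
  body 222 [0.4628 0.0876 0.0311] z 0.047024294271239664
  spa
[... 169 characters left out ...]
 78.63420104980469) z [0.1512 0.1601 0.1658] 49 (array([ 0.4557, -0.0622]), array([0.0503, 0.0125]), 78.30158233642578)
  B 87 (array([ 0.4482, -0.2313]), array([0.0536, 0.0134]), 83.51496124267578) z [0.1512 0.1601 0.1654] 60 (array([ 0.4482, -0.2313]), array([0.0536, 0.0134]), 83.51496124267578)
  C 95 (array([ 0.4492, -0.3716]), array([0.0137, 0.0471]), 17.199186325073242) z [0.151  0.1598 0.1641] 62 (array([ 0.4492, -0.3714]), array([0.0134, 0.0448]), 16.428035736083984)
  block base (array([ 0.5968, -0.2314]), array([0.1615, 0.1582]), 34.93342208862305) 0.013468715108495566
  posts (array([ 0.5813, -0.2362]), array([0.0726, 0.0733]), 14.268059730529785) [0.0855 0.092 ] [ 0.5809 -0.2372]
```

Call:
{"fn": "apply_moves", "kwargs": {
  "steps": [
    [[0, 0, 2.8, 0, 0, 0, -1], [0, 0, 2.8, 0, 0, 0, -1], [0, 0, 2.8, 0, 0, 0, -1], [0, 0, 2.8, 0, 0, 0, -1], [0, 0, 2.8, 0, 0, 0, -1], [0, 0, 2.2, 0, 0, 0, -1], [0, 0, 1.2, 0, 0, 0, -1], [0, 0, 1.0, 0, 0, 0, -1], [0, 0, 0, 0, 0, 0, -1]]
  ]
}}

```text
clock: 3.28
eef_pos: [0.4638, 0.0882, 0.1804]
tool_rot: [3.142, 0.002, 0.268]
contact_force: [-0.6, 0.0, 0.8]
grip_width: 0.0854
```

```bash
python3 - <<'E'
from h import *
plan((.465,.0905,.027,.27))
s=snap('side','s2')
c=s['pixels'][:,:,::-1][120:300,140:340]; cv2.imwrite('pics/s2z.png',cv2.resize(c,None,fx=4,fy=3.3,interpolation=cv2.INTER_CUBIC))
E
```

```text
t 3.28 tcp [0.4638 0.0882 0.1804] rot [3.1415e+00 2.4000e-03 2.6840e-01] F [-0.6  0.   0.8] w 0.0854 q [ 0.24  0.61 -0.58  2.12  0.6   0.59 -2.08]
n 1 tool-frame d cm at start [ 0.17 -0.19 -0.13] rv [ 0.0001  0.0024 -0.0016] | per row: rot [ 0.0001  0.0024 -0.0016]
   rows first [ 0.17 -0.19 -0.13] last [ 0.17 -0.19 -0.13]
```

View pics/s2z.png

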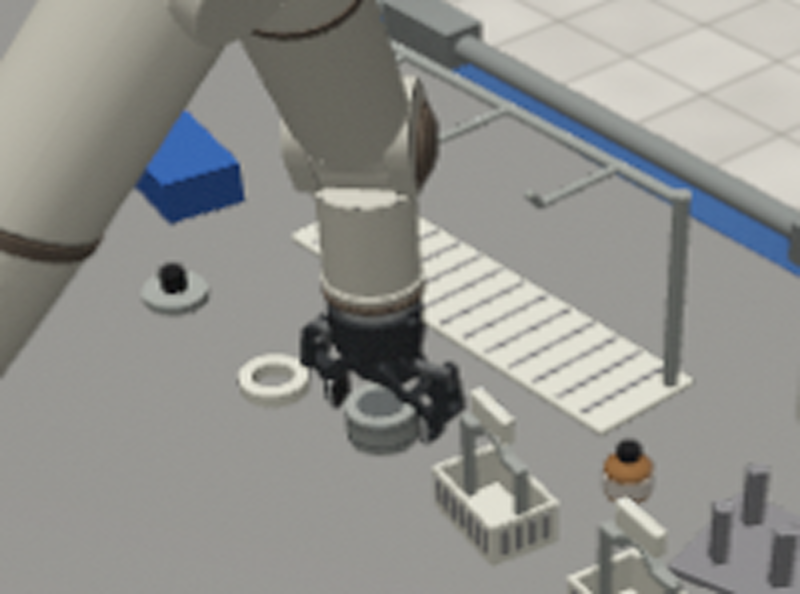

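Fingers at (325,370) and (440,400) straddle the body at (382,415) in the zoom. I'll close with 40 N.

Call:
{"fn": "apply_moves", "kwargs": {
  "steps": [
    [[0, 0, 0, 0, 0, 0, 0], [0, 0, 0, 0, 0, 0, 0.5], [0, 0, 0, 0, 0, 0, 1], [0, 0, 0, 0, 0, 0, 1], [0, 0, 0, 0, 0, 0, 1], [0, 0, 0, 0, 0, 0, 1], [0, 0, 0, 0, 0, 0, 1], [0, 0, 0, 0, 0, 0, 1]]
  ],
  "squeeze": 40
}}

```text
clock: 4.0
eef_pos: [0.465, 0.0894, 0.1833]
tool_rot: [3.141, -0.003, 0.27]
contact_force: [-1.9, -0.4, 6.4]
grip_width: 0.0593
```

```bash
python3 - <<'E'
from h import *
plan()
E
```

```text
t 4.00 tcp [0.465  0.0894 0.1833] rot [ 3.1407e+00 -2.7000e-03  2.6960e-01] F [-1.9 -0.4  6.4] w 0.0593 q [ 0.24  0.6  -0.59  2.12  0.6   0.59 -2.08]
```

Call:
{"fn": "apply_moves", "kwargs": {
  "steps": [
    [[0, 0, -1, 0, 0, 0, 1], [0, 0, -2, 0, 0, 0, 1], [0, 0, -3, 0, 0, 0, 1], [0, 0, -3, 0, 0, 0, 1], [0, 0, -3, 0, 0, 0, 1], [0, 0, -3, 0, 0, 0, 1], [0, 0, -3, 0, 0, 0, 1], [0, 0, -3, 0, 0, 0, 1]]
  ]
}}

```text
clock: 4.67
eef_pos: [0.4633, 0.0893, 0.3938]
tool_rot: [3.141, 0.0, 0.27]
contact_force: [-0.0, 0.1, -3.1]
grip_width: 0.059
```

```bash
python3 - <<'E'
from h import *
plan((.583,-.233,.24,.265))
E
```

```text
t 4.67 tcp [0.4633 0.0893 0.3938] rot [3.1411e+00 2.0000e-04 2.7040e-01] F [-0.   0.1 -3.1] w 0.0590 q [ 0.5   0.25 -0.85  1.98  0.23  1.   -1.76]
n 11 tool-frame d cm at start [ 2.92 34.26 -0.07] rv [0.0005 0.0002 0.0054] | per row: rot [0.     0.     0.0005]
   rows first [ 0.27  3.11 -0.01] last [ 0.28  3.11 -0.01]
```

Call:
{"fn": "apply_moves", "kwargs": {
  "steps": [
    [[0.2, 2.0, 0, 0, 0, 0, 1], [0.27, 3.1, 0, 0, 0, 0, 1], [0.27, 3.1, 0, 0, 0, 0, 1], [0.27, 3.1, 0, 0, 0, 0, 1], [0.27, 3.1, 0, 0, 0, 0, 1], [0.27, 3.1, 0, 0, 0, 0, 1], [0.27, 3.1, 0, 0, 0, 0, 1], [0.27, 3.1, 0, 0, 0, 0, 1], [0.27, 3.1, 0, 0, 0, 0, 1], [0.27, 3.1, 0, 0, 0, 0, 1], [0.27, 3.1, 0, 0, 0, 0, 1], [0.1, 1.2, 2.0, 0, 0, 0, 1], [0, 0, 3, 0, 0, 0, 1], [0, 0, 2, 0, 0, 0, 1], [0, 0, 0, 0, 0, 0, 1], [0, 0, 0, 0, 0, 0, 1]]
  ]
}}

```text
clock: 6.0
eef_pos: [0.5834, -0.2322, 0.3213]
tool_rot: [-3.139, 0.002, 0.27]
contact_force: [0.5, -0.1, -1.6]
grip_width: 0.0591
```

```bash
python3 - <<'E'
from h import *
plan((.583,-.233,.1,.265))
s=snap('side','s3');snap('top','t3')
c=s['pixels'][:,:,::-1][180:330,240:420]; cv2.imwrite('pics/s3z.png',cv2.resize(c,None,fx=4,fy=4,interpolation=cv2.INTER_CUBIC))
E
```

```text
t 6.00 tcp [ 0.5834 -0.2322  0.3213] rot [-3.1393e+00  2.0000e-03  2.7000e-01] F [ 0.5 -0.1 -1.6] w 0.0591 q [ 0.79  0.6  -0.63  1.67  0.4   1.   -1.28]
n 3 tool-frame d cm at start [-0.05  0.08  6.66] rv [-0.0023  0.002   0.005 ] | per row: rot [-0.0008  0.0007  0.0017]
   rows first [-0.02  0.03  2.22] last [-0.02  0.02  2.22]
```

View pics/s3z.png

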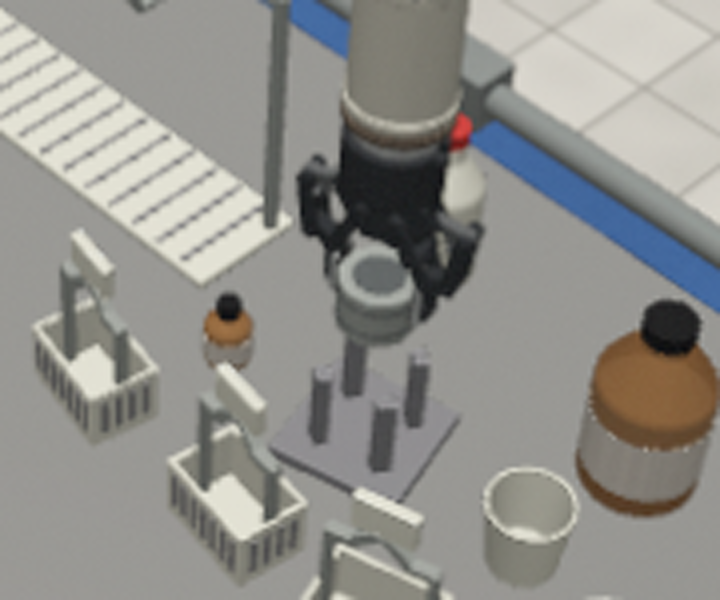

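View pics/t3.png

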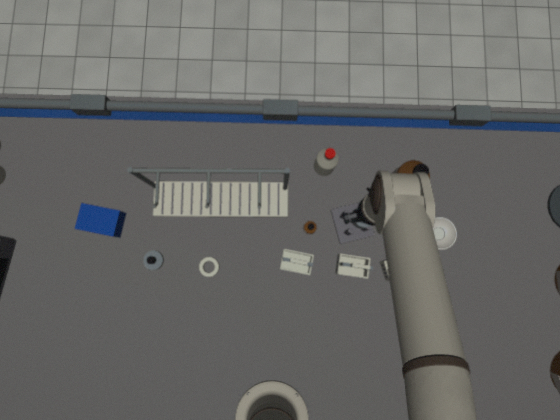

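```bash
cat > fit.py <<'E'
from m import *
import sys
def rend(w,c,zt,R=.03,band=.006):
    """fit circle to top-face light pixels"""
    P=near(w,c,.05,zt-band,zt+band); return P
w=cloud(np.load('/tmp/s3.npz')); px=np.load('/tmp/s3.npz')['pixels'].astype(float)
c=(.580,-.235)
m=(np.hypot(w[...,0]-c[0],w[...,1]-c[1])<.06)&(w[...,2]>.12)&(w[...,2]<.21)&(px.min(2)>75)
ys,xs=np.where(m); print(len(ys),xs.min(),xs.max(),ys.min(),ys.max())
P=w[m]; print(np.histogram(P[:,2],bins=np.arange(.12,.215,.005)))
# cylinder side fit: points visible on wall
from scipy.optimize import least_squares
f=least_squares(lambda q:np.hypot(P[:,0]-q[0],P[:,1]-q[1])-.03,c,loss='soft_l1',f_scale=.002)
Q=P[P[:,2]<.175]; g=least_squares(lambda q:np.hypot(Q[:,0]-q[0],Q[:,1]-q[1])-.03,c,loss='soft_l1',f_scale=.002)
print('wall',len(Q),g.x)
for zt in(.18,.183,.186): 
    T=P[(abs(P[:,2]-zt)<.004)]; print(zt,len(T),circ(T,.03,c))
E
python3 fit.py
```

```text
457 321 350 234 266
(array([  0,   0,   1,   4,  14,  20,  21,  26,  24,  32,  29,  38, 105,
       123,  14,   1,   0,   5]), array([0.12 , 0.125, 0.13 , 0.135, 0.14 , 0.145, 0.15 , 0.155, 0.16 ,
       0.165, 0.17 , 0.175, 0.18 , 0.185, 0.19 , 0.195, 0.2  , 0.205,
       0.21 ]))
wall 171 [ 0.5815 -0.2341]
0.18 99 [ 0.583  -0.2349  0.0335]
0.183 190 [ 0.5832 -0.2351  0.0331]
0.186 200 [ 0.5773 -0.2313  0.0304]
```

Call:
{"fn": "apply_moves", "kwargs": {
  "steps": [
    [[0, 0.1, 2, 0.0, 0, 0, 1], [0, 0, 1.5, 0, 0, 0, 1], [0, 0, 0.8, 0, 0, 0, 1], [0, 0, 0, 0, 0, 0, 1], [0, 0, 0, 0, 0, 0, 1]]
  ]
}}

```text
clock: 6.52
eef_pos: [0.5845, -0.2332, 0.2787]
tool_rot: [-3.141, 0.001, 0.27]
contact_force: [0.5, -1.2, -2.3]
grip_width: 0.059
```

```bash
python3 - <<'E'
from h import *
plan((.5825,-.2335,.122,.265))
s=snap('side','s4')
c=s['pixels'][:,:,::-1][200:320,290:390]; cv2.imwrite('pics/s4z.png',cv2.resize(c,None,fx=6,fy=5,interpolation=cv2.INTER_CUBIC))
s=snap('top','t4')
c=s['pixels'][:,:,::-1][180:260,310:410]; cv2.imwrite('pics/t4z.png',cv2.resize(c,None,fx=6,fy=6,interpolation=cv2.INTER_CUBIC))
E
```

```text
t 6.52 tcp [ 0.5845 -0.2332  0.2787] rot [-3.1411e+00  5.0000e-04  2.7000e-01] F [ 0.5 -1.2 -2.3] w 0.0590 q [ 0.77  0.65 -0.6   1.7   0.44  0.93 -1.3 ]
n 1 tool-frame d cm at start [-0.2  -0.02  0.2 ] rv [-0.0005  0.0005  0.005 ] | per row: rot [-0.0005  0.0005  0.005 ]
   rows first [-0.2  -0.02  0.2 ] last [-0.2  -0.02  0.2 ]
```

View pics/s4z.png

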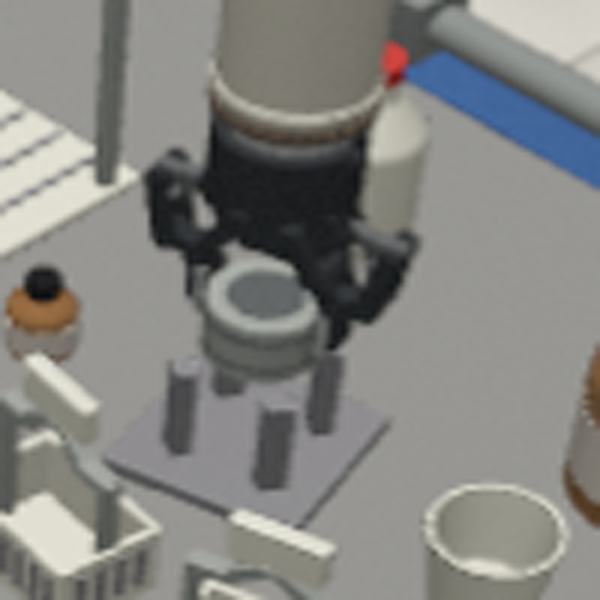

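View pics/t4z.png

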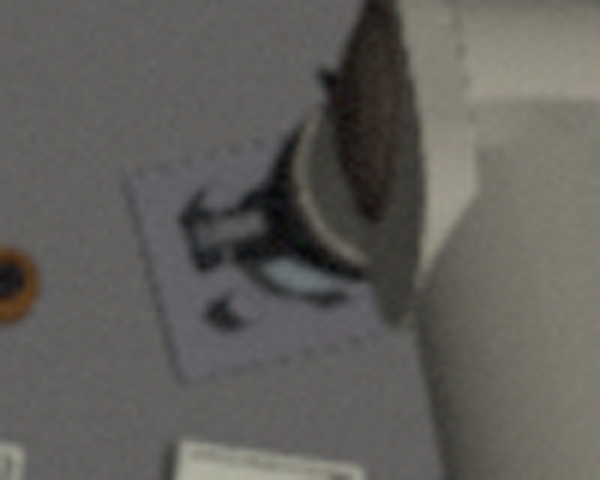

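Call:
{"fn": "apply_moves", "kwargs": {
  "steps": [
    [[-0.1, 0, 0.4, 0.0, 0, 0, 1], [0, 0, 0.4, 0, 0, 0, 1], [0, 0, 0.3, 0, 0, 0, 1], [0, 0, 0.3, 0, 0, 0, 1], [0, 0, 0.3, 0, 0, 0, 1], [0, 0, 0, 0, 0, 0, 1]]
  ]
}}

```text
clock: 7.12
eef_pos: [0.5834, -0.2334, 0.2609]
tool_rot: [-3.141, 0.0, 0.27]
contact_force: [0.3, 0.6, -3.6]
grip_width: 0.0591
```

Call:
{"fn": "apply_moves", "kwargs": {
  "steps": [
    [[0, 0, 0.6, 0.0, 0, 0, 1], [0, 0, 0.6, 0, 0, 0, 1], [0, 0, 0.6, 0, 0, 0, 1], [0, 0, 0.6, 0, 0, 0, 1], [0, 0, 0.6, 0, 0, 0, 1], [0, 0, 0.6, 0, 0, 0, 1], [0, 0, 0.6, 0, 0, 0, 1], [0, 0, 0.6, 0, 0, 0, 1], [0, 0, 0, 0, 0, 0, 1]]
  ]
}}

```text
clock: 7.87
eef_pos: [0.5832, -0.2333, 0.2122]
tool_rot: [-3.14, 0.001, 0.27]
contact_force: [0.3, 1.3, -3.2]
grip_width: 0.0591
```

Call:
{"fn": "apply_moves", "kwargs": {
  "steps": [
    [[0, 0, 0.5, 0.0, 0, 0, 1], [0, 0, 0.5, 0, 0, 0, 1], [0, 0, 0.3, 0, 0, 0, 1], [0, 0, 0.2, 0, 0, 0, 1], [0, 0, 0.15, 0, 0, 0, 1], [0, 0, 0, 0, 0, 0, 1]]
  ]
}}

```text
clock: 8.37
eef_pos: [0.5836, -0.2335, 0.1969]
tool_rot: [-3.141, -0.0, 0.27]
contact_force: [1.8, 2.6, -3.2]
grip_width: 0.059
```

Call:
{"fn": "apply_moves", "kwargs": {
  "steps": [
    [[0, 0, 0.1, 0.0, 0, 0, 1], [0, 0, 0.1, 0, 0, 0, 1], [0, 0, 0, 0, 0, 0, 1], [0, 0, 0, 0, 0, 0, 1]]
  ]
}}

```text
clock: 8.7
eef_pos: [0.5837, -0.2336, 0.1955]
tool_rot: [3.142, -0.0, 0.27]
contact_force: [1.4, 3.1, -1.5]
grip_width: 0.0589
```

Call:
{"fn": "apply_moves", "kwargs": {
  "steps": [
    [[0, 0, 0.05, 0, 0, 0, 0.2], [0, 0, 0, 0, 0, 0, -0.3], [0, 0, 0, 0, 0, 0, -1], [0, 0, 0, 0, 0, 0, -1], [0, 0, 0, 0, 0, 0, -1], [0, 0, -2, 0, 0, 0, -1], [0, 0, -3, 0, 0, 0, -1], [0, 0, -3, 0, 0, 0, -1], [0, 0, -3, 0, 0, 0, -1], [0, 0, -3, 0, 0, 0, -1], [0, 0, -3, 0, 0, 0, -1], [0, 0, -3, 0, 0, 0, -1], [0, 0, 0, 0, 0, 0, -1]]
  ]
}}

```text
clock: 9.78
eef_pos: [0.5855, -0.2343, 0.4017]
tool_rot: [3.135, -0.008, 0.269]
contact_force: [0.3, -0.5, 0.9]
grip_width: 0.0848
```

```bash
python3 - <<'E'
from m import *
plan((.4365,.2015,.2,.27))
s=snap('side','s5')
c=s['pixels'][:,:,::-1][200:320,290:390]; cv2.imwrite('pics/s5z.png',cv2.resize(c,None,fx=6,fy=5,interpolation=cv2.INTER_CUBIC))
t=snap('top','t5')
for q in(s,t):
    w=cloud(q)
    for n,c,z0,z1 in(('spacer',(.437,.2015),.012,.03),('topd',(.451,.3735),.008,.03),('body',(.583,-.233),.05,.07)):
        P=near(w,c,.045,z0,z1); print(' ',n,len(P), circ(P,.03,c) if len(P)>30 else '','z',np.median(P[:,2]))
E
```

```text
t 9.78 tcp [ 0.5855 -0.2343  0.4017] rot [ 3.1345 -0.0081  0.2689] F [ 0.3 -0.5  0.9] w 0.0848 q [ 0.82  0.51 -0.67  1.6   0.35  1.13 -1.23]
n 15 tool-frame d cm at start [ -2.83 -46.     4.35] rv [ 0.0071 -0.0081 -0.0011] | per row: rot [ 0.0005 -0.0005 -0.0001]
   rows first [-0.19 -3.07  0.29] last [-0.18 -3.06  0.31]
  spacer 166 [0.4344 0.2001 0.0305] z 0.021540514032267644
  topd 152 [0.4542 0.3765 0.0395] z 0.016900841911488884
  body 303 [ 0.5818 -0.2344  0.0432] z 0.05897693453188446
  spacer 205 [0.4364 0.2025 0.0292] z 0.021474700290622373
  topd 268 [0.4557 0.3686 0.0379] z 0.016620880567497442
  body 201 [ 0.5722 -0.2296  0.0336] z 0.05852909345674062
```

View pics/s5z.png

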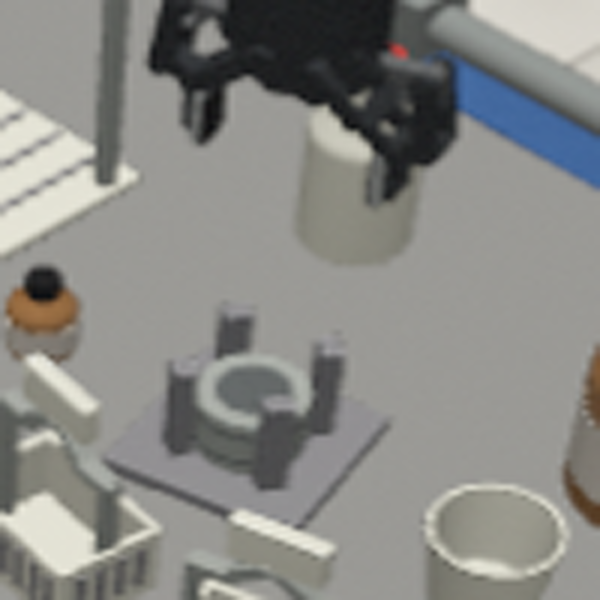

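```bash
python3 - <<'E'
from m import *
plan((.435,.2005,.2,.77))
E
```

```text
t 9.88 tcp [ 0.5838 -0.2343  0.3964] rot [ 3.1387 -0.0021  0.2688] F [-0.5 -0.4 -0.5] w 0.0854 q [ 0.82  0.52 -0.67  1.61  0.35  1.13 -1.23]
n 15 tool-frame d cm at start [ -2.81 -45.88   4.03] rv [ 0.0034 -0.0014 -0.5012] | per row: rot [ 0.0002 -0.0001 -0.0334]
   rows first [-0.19 -3.06  0.27] last [ 1.21 -2.81  0.28]
```

Call:
{"fn": "apply_moves", "kwargs": {
  "steps": [
    [[-0.19, -3.06, 0.27, 0, 0, -0.0334, -1], [-0.09, -3.06, 0.27, 0, 0, -0.0334, -1], [0.01, -3.06, 0.27, 0, 0, -0.0334, -1], [0.12, -3.06, 0.27, 0, 0, -0.0334, -1], [0.22, -3.05, 0.27, 0, 0, -0.0334, -1], [0.32, -3.05, 0.27, 0, 0, -0.0334, -1], [0.42, -3.03, 0.27, 0, 0, -0.0334, -1], [0.52, -3.02, 0.27, 0, 0, -0.0334, -1], [0.62, -3.0, 0.27, 0, 0, -0.0334, -1], [0.72, -2.98, 0.27, 0, 0, -0.0334, -1], [0.82, -2.95, 0.27, 0, 0, -0.0334, -1], [0.92, -2.92, 0.27, 0, 0, -0.0334, -1], [1.02, -2.89, 0.27, 0, 0, -0.0334, -1], [1.11, -2.85, 0.27, 0, 0, -0.0334, -1], [1.21, -2.81, 0.27, 0, 0, -0.0334, -1], [0, 0, 3, 0, 0, 0, -1], [0, 0, 3, 0, 0, 0, -1], [0, 0, 2, 0, 0, 0, -1], [0, 0, 0, 0, 0, 0, -1]]
  ]
}}

```text
clock: 11.47
eef_pos: [0.4314, 0.199, 0.2696]
tool_rot: [-3.138, 0.008, 0.771]
contact_force: [-1.6, -0.4, -0.3]
grip_width: 0.0852
```

```bash
python3 - <<'E'
from m import *
plan((.435,.2005,.018,.77))
s=snap('side','s6')
w=cloud(s)
for n,c,z0,z1 in(('spacer',(.437,.2015),.012,.03),('topd',(.451,.3735),.008,.03)):
        P=near(w,c,.04,z0,z1); print(' ',n,len(P), circ(P,.03,c) if len(P)>30 else '','z',np.median(P[:,2]))
c=s['pixels'][:,:,::-1][120:300,140:340]; cv2.imwrite('pics/s6z.png',cv2.resize(c,None,fx=4,fy=3.3,interpolation=cv2.INTER_CUBIC))
E
```

```text
t 11.47 tcp [0.4314 0.199  0.2696] rot [-3.1376  0.0085  0.7713] F [-1.6 -0.4 -0.3] w 0.0852 q [ 0.2   0.5  -0.83  2.07  0.51  0.8  -1.75]
n 4 tool-frame d cm at start [0.44 0.18 9.68] rv [-0.004   0.0085  0.0013] | per row: rot [-0.001   0.0021  0.0003]
   rows first [0.11 0.05 2.42] last [0.1  0.04 2.42]
  spacer 165 [0.4341 0.2005 0.0308] z 0.021129914104151215
  topd 105 [0.4388 0.3741 0.0287] z 0.016979088622789185
```

View pics/s6z.png

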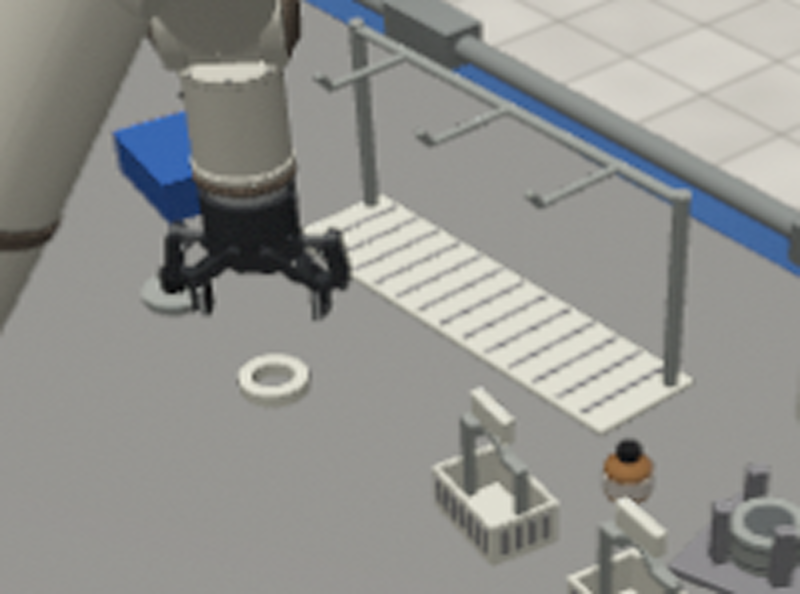

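Call:
{"fn": "apply_moves", "kwargs": {
  "steps": [
    [[0.1, 0, 2.5, 0, 0, 0, -1], [0, 0, 2.5, 0, 0, 0, -1], [0, 0, 2, 0, 0, 0, -1], [0, 0, 1, 0, 0, 0, -1], [0, 0, 0.5, 0, 0, 0, -1], [0, 0, 0, 0, 0, 0, -1], [0, 0, 0, 0, 0, 0, -1]]
  ]
}}

```text
clock: 12.1
eef_pos: [0.4351, 0.2016, 0.1902]
tool_rot: [3.141, -0.001, 0.77]
contact_force: [-0.5, 0.3, -0.3]
grip_width: 0.0853
```

```bash
python3 - <<'E'
from m import *
plan((.435,.2005,.018,.77))
E
```

```text
t 12.10 tcp [0.4351 0.2016 0.1902] rot [ 3.1411 -0.0013  0.7705] F [-0.5  0.3 -0.3] w 0.0853 q [ 0.08  0.63 -0.7   2.1   0.68  0.65 -1.88]
n 1 tool-frame d cm at start [-0.08  0.07  1.75] rv [ 0.0005 -0.0013  0.0005] | per row: rot [ 0.0005 -0.0013  0.0005]
   rows first [-0.08  0.07  1.75] last [-0.08  0.07  1.75]
```

Call:
{"fn": "apply_moves", "kwargs": {
  "steps": [
    [[-0.08, 0.07, 1.0, 0, 0, 0, -1], [0, 0, 0.6, 0, 0, 0, -0.6], [0, 0, 0, 0, 0, 0, 0], [0, 0, 0, 0, 0, 0, 0.5], [0, 0, 0, 0, 0, 0, 1], [0, 0, 0, 0, 0, 0, 1], [0, 0, 0, 0, 0, 0, 1], [0, 0, 0, 0, 0, 0, 1]]
  ],
  "squeeze": 30
}}

```text
clock: 12.77
eef_pos: [0.4345, 0.2002, 0.1733]
tool_rot: [3.141, -0.0, 0.771]
contact_force: [-0.5, -0.5, -0.7]
grip_width: 0.0579
```

```bash
python3 - <<'E'
from m import *
plan((.435,.2005,.018,.77))
E
```

```text
t 12.77 tcp [0.4345 0.2002 0.1733] rot [ 3.1415 -0.0001  0.7706] F [-0.5 -0.5 -0.7] w 0.0579 q [ 0.06  0.66 -0.67  2.1   0.71  0.62 -1.91]
n 1 tool-frame d cm at start [0.06 0.01 0.06] rv [ 0.0001 -0.0001  0.0006] | per row: rot [ 0.0001 -0.0001  0.0006]
   rows first [0.06 0.01 0.06] last [0.06 0.01 0.06]
```

Call:
{"fn": "apply_moves", "kwargs": {
  "steps": [
    [[0, 0, -1, 0, 0, 0, 1], [0, 0, -2, 0, 0, 0, 1], [0, 0, -3, 0, 0, 0, 1], [0, 0, -3, 0, 0, 0, 1], [0, 0, -3, 0, 0, 0, 1], [0, 0, -3, 0, 0, 0, 1], [0, 0, -3, 0, 0, 0, 1], [0, 0, -3, 0, 0, 0, 1], [0, 0, 0, 0, 0, 0, 1]]
  ]
}}

```text
clock: 13.52
eef_pos: [0.4356, 0.202, 0.389]
tool_rot: [3.137, -0.008, 0.772]
contact_force: [0.3, 1.1, -0.2]
grip_width: 0.0578
```

```bash
python3 - <<'E'
from m import *
plan((.583,-.233,.22,.265))
s=snap('side','s7')
c=s['pixels'][:,:,::-1][100:280,140:340]; cv2.imwrite('pics/s7z.png',cv2.resize(c,None,fx=4,fy=3.3,interpolation=cv2.INTER_CUBIC))
E
```

```text
t 13.52 tcp [0.4356 0.202  0.389 ] rot [ 3.1371 -0.0078  0.7716] F [ 0.3  1.1 -0.2] w 0.0578 q [ 0.35  0.32 -0.98  1.97  0.31  1.   -1.58]
n 15 tool-frame d cm at start [-19.78  41.46   1.46] rv [ 0.0024 -0.0088  0.5066] | per row: rot [ 0.0002 -0.0006  0.0338]
   rows first [-1.32  2.76  0.1 ] last [0.09 3.06 0.1 ]
```

View pics/s7z.png

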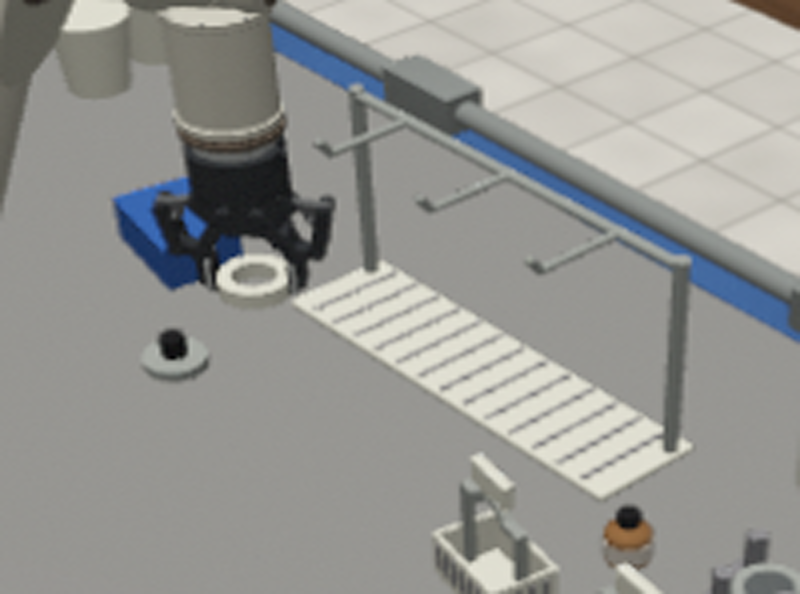

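Call:
{"fn": "apply_moves", "kwargs": {
  "steps": [
    [[-1.32, 2.76, 0.1, 0, 0, 0.0338, 1], [-1.23, 2.8, 0.1, 0, 0, 0.0338, 1], [-1.13, 2.84, 0.1, 0, 0, 0.0338, 1], [-1.04, 2.88, 0.1, 0, 0, 0.0338, 1], [-0.94, 2.91, 0.1, 0, 0, 0.0338, 1], [-0.84, 2.94, 0.1, 0, 0, 0.0338, 1], [-0.74, 2.97, 0.1, 0, 0, 0.0338, 1], [-0.64, 2.99, 0.1, 0, 0, 0.0338, 1], [-0.53, 3.01, 0.1, 0, 0, 0.0338, 1], [-0.43, 3.03, 0.1, 0, 0, 0.0338, 1], [-0.33, 3.04, 0.1, 0, 0, 0.0338, 1], [-0.23, 3.05, 0.1, 0, 0, 0.0338, 1], [-0.12, 3.06, 0.1, 0, 0, 0.0338, 1], [-0.02, 3.06, 0.1, 0, 0, 0.0338, 1], [0.09, 3.06, 0.1, 0, 0, 0.0338, 1], [0, 0, 3, 0, 0, 0, 1], [0, 0, 3, 0, 0, 0, 1], [0, 0, 0, 0, 0, 0, 1], [0, 0, 0, 0, 0, 0, 1]]
  ]
}}

```text
clock: 15.15
eef_pos: [0.5794, -0.2341, 0.3059]
tool_rot: [-3.137, 0.004, 0.264]
contact_force: [0.3, 1.0, 0.3]
grip_width: 0.0578
```

```bash
python3 - <<'E'
from m import *
plan((.583,-.233,.1,.265))
s=snap('side','s8')
c=s['pixels'][:,:,::-1][180:330,290:390]; cv2.imwrite('pics/s8z.png',cv2.resize(c,None,fx=5,fy=4,interpolation=cv2.INTER_CUBIC))
w=cloud(s); px=s['pixels'].astype(float)
c=(.580,-.235)
m=(np.hypot(w[...,0]-c[0],w[...,1]-c[1])<.06)&(w[...,2]>.1)&(w[...,2]<.2)&(px.min(2)>110)
P=w[m]; print(len(P),np.histogram(P[:,2],bins=np.arange(.1,.2,.005)))
zt=np.percentile(P[:,2],75)
T=P[abs(P[:,2]-zt)<.006]; print(zt,len(T),circ(T,.03,c))
Q=P[P[:,2]<zt-.006]; g=least_squares(lambda q:np.hypot(Q[:,0]-q[0],Q[:,1]-q[1])-.03,c,loss='soft_l1',f_scale=.002); print('wall',len(Q),g.x)
E
```

```text
t 15.15 tcp [ 0.5794 -0.2341  0.3059] rot [-3.1375  0.0045  0.2645] F [0.3 1.  0.3] w 0.0578 q [ 0.8   0.61 -0.63  1.69  0.42  0.98 -1.29]
n 2 tool-frame d cm at start [0.4  0.01 5.12] rv [-0.0041  0.0045 -0.0005] | per row: rot [-0.0021  0.0022 -0.0003]
   rows first [0.2  0.01 2.56] last [0.2  0.   2.56]
255 (array([ 0,  0,  0,  0,  0,  0,  2, 21, 37, 37, 80, 72,  3,  0,  0,  2,  1,
        0,  0]), array([0.1  , 0.105, 0.11 , 0.115, 0.12 , 0.125, 0.13 , 0.135, 0.14 ,
       0.145, 0.15 , 0.155, 0.16 , 0.165, 0.17 , 0.175, 0.18 , 0.185,
       0.19 , 0.195]))
0.1559365844399604 155 [ 0.5835 -0.2396  0.0343]
wall 97 [ 0.5819 -0.2445]
```

View pics/s8z.png

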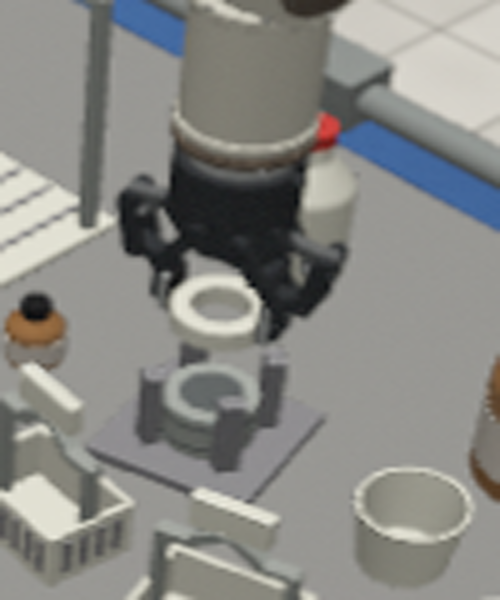

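```bash
cat > sil.py <<'E'
from m import *
def proj(s,X):
    T=np.linalg.inv(np.array(s['T'])); 
    rv=cv2.Rodrigues(T[:3,:3])[0]
    return cv2.projectPoints(np.asarray(X,float).reshape(-1,1,3),rv,T[:3,3],np.array(s['intrinsics']),np.array([float(s['k1']),0,0,0,0.]))[0].reshape(-1,2)
def model(s,x,y,z0,h,R,S=8,off=(0,0),shape=(1,1),hole=None):
    a=np.linspace(0,2*np.pi,60)
    c=np.c_[R*np.cos(a)+x,R*np.sin(a)+y]
    p=np.r_[proj(s,np.c_[c,np.full(60,z0)]),proj(s,np.c_[c,np.full(60,z0+h)])]
    im=np.zeros(shape,np.uint8); q=((p-off+.5)*S).astype(np.float32)
    cv2.fillConvexPoly(im,cv2.convexHull(q).astype(np.int32),1)
    if hole:
        c=np.c_[hole*np.cos(a)+x,hole*np.sin(a)+y]
        q=((proj(s,np.c_[c,np.full(60,z0+h)])-off+.5)*S).astype(np.int32); cv2.fillPoly(im,[q],2)
    return im
def fitring(s,x,y,z0,h=.02,R=.03,hole=.018,lo=110):
    S=8;u,v=proj(s,[[x,y,z0]])[0]; o=np.array([int(u)-30,int(v)-30])
    px=np.array(s['pixels'])[o[1]:o[1]+60,o[0]:o[0]+60].astype(np.float32)
    px=cv2.resize(px,None,fx=S,fy=S,interpolation=cv2.INTER_CUBIC); g=px.mean(2)
    best=None
    white=(g>lo)
    # restrict white to near component
    n,l,st,ce=cv2.connectedComponentsWithStats(white.astype(np.uint8))
    dark=g<60
    m0=model(s,x,y,z0,h,R,S,o,white.shape)
    k=np.argmax([ (m0[l==i]>0).sum() for i in range(1,n)])+1
    W=l==k
    def cost(p):
        m=model(s,p[0],p[1],z0,h,R,S,o,white.shape,hole)
        return ((m==1)&~W&~dark).sum()+(W&(m!=1)).sum()
    from scipy.optimize import minimize
    f=minimize(cost,[x,y],method='Nelder-Mead',options=dict(initial_simplex=[[x-.004,y-.003],[x+.004,y],[x,y+.005]],xatol=1e-4,fatol=1))
    return f.x,f.fun/W.sum(),W.sum()
E
python3 - <<'E'
from sil import *
s1=np.load('/tmp/s1.npz');s8=np.load('/tmp/s8.npz');s7=np.load('/tmp/s7.npz');t=np.load('/tmp/top0.npz')
print('bench side',fitring(s1,.4344,.2001,0)); print('bench top',fitring(t,.4364,.2023,0))
print('held7',fitring(s7,.434,.199,.389-.1733))
print('held8',fitring(s8,.582,-.235,.3055-.1733))
E
```

```text
bench side (array([0.4248, 0.1966]), np.float64(0.9448376315020456), np.int64(219008))
bench top (array([0.435 , 0.2062]), np.float64(0.13213370985748998), np.int64(15227))
held7 (array([0.3794, 0.1064]), np.float64(0.897408849037582), np.int64(149779))
held8 (array([ 0.579 , -0.2269]), np.float64(0.9087000162769248), np.int64(147448))
```

```bash
python3 - <<'E'
from sil import *
s1=np.load('/tmp/s1.npz');s8=np.load('/tmp/s8.npz');s7=np.load('/tmp/s7.npz');t=np.load('/tmp/top0.npz')
for lo in(160,175):
    print(lo);print('bench side',fitring(s1,.4344,.2001,0,lo=lo))
    print('held7',fitring(s7,.434,.199,.389-.1733,lo=lo),'tool (.4356 .202)')
    print('held8',fitring(s8,.582,-.235,.3055-.1733,lo=lo), 'tool (.5794 -.2341)')
for lo in(100,125,140): print('bench top',fitring(t,.4364,.2023,0,lo=lo))
E
```

```text
160
bench side (array([0.4367, 0.2057]), np.float64(0.5302087960906264), np.int64(9004))
held7 (array([0.4408, 0.2079]), np.float64(0.8099242065371862), np.int64(8444)) tool (.4356 .202)
held8 (array([ 0.5852, -0.2319]), np.float64(0.7563213703099511), np.int64(9808)) tool (.5794 -.2341)
175
bench side (array([0.4356, 0.2042]), np.float64(0.6775676385605464), np.int64(7614))
held7 (array([0.4408, 0.2053]), np.float64(0.9818331957060281), np.int64(7266)) tool (.4356 .202)
held8 (array([ 0.5844, -0.233 ]), np.float64(0.9397604790419162), np.int64(8350)) tool (.5794 -.2341)
bench top (array([0.4342, 0.2064]), np.float64(0.21488209409906353), np.int64(17726))
bench top (array([0.4352, 0.2051]), np.float64(0.14906047686720353), np.int64(12666))
bench top (array([0.4352, 0.2048]), np.float64(0.34501845018450183), np.int64(10298))
```

Call:
{"fn": "apply_moves", "kwargs": {
  "steps": [
    [[0, 0, 1.5, 0, 0, 0, 1], [0, 0, 1.5, 0, 0, 0, 1], [0, 0, 0.5, 0, 0, 0, 1], [0, 0, 0, 0, 0, 0, 1], [0, 0, 0, 0, 0, 0, 1]]
  ]
}}

```text
clock: 15.62
eef_pos: [0.5806, -0.2346, 0.273]
tool_rot: [-3.141, 0.001, 0.264]
contact_force: [-1.2, -0.1, -1.3]
grip_width: 0.0579
```

```bash
python3 - <<'E'
from sil import *
plan((.5822,-.2339,.108,.265))
s=snap('side','s9')
c=s['pixels'][:,:,::-1][200:300,290:390]; cv2.imwrite('pics/s9z.png',cv2.resize(c,None,fx=6,fy=6,interpolation=cv2.INTER_CUBIC))
E
```

```text
t 15.62 tcp [ 0.5806 -0.2346  0.273 ] rot [-3.1412  0.0005  0.2639] F [-1.2 -0.1 -1.3] w 0.0579 q [ 0.78  0.65 -0.61  1.71  0.45  0.92 -1.31]
n 1 tool-frame d cm at start [ 0.18 -0.03  1.03] rv [-0.0004  0.0005 -0.0011] | per row: rot [-0.0004  0.0005 -0.0011]
   rows first [ 0.18 -0.03  1.03] last [ 0.18 -0.03  1.03]
```

View pics/s9z.png

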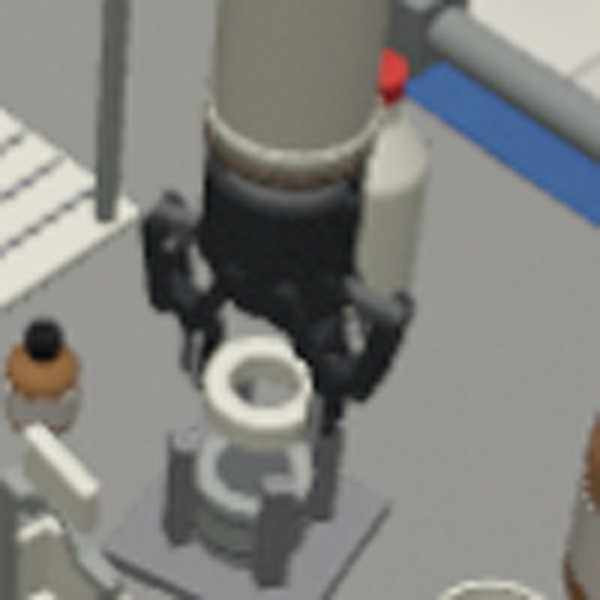

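```bash
python3 - <<'E'
from sil import *
s=np.load('/tmp/s9.npz')
for p in ([.5822,-.2339,.057],[.5822,-.2339,.12],[.5806,-.2346,.12],[.5815,-.2361,.057],[.5815,-.2361,.12]):
    print(p,(proj(s,[p])[0]-[290,200]+.5)*6)
E
```

```text
[0.5822, -0.2339, 0.057] [252.9245 467.4723]
[0.5822, -0.2339, 0.12] [261.8263 382.7332]
[0.5806, -0.2346, 0.12] [260.5814 385.1254]
[0.5815, -0.2361, 0.057] [255.085  470.6472]
[0.5815, -0.2361, 0.12] [264.0551 385.9135]
```

Call:
{"fn": "apply_moves", "kwargs": {
  "steps": [
    [[0.18, 0.03, 0.5, 0, 0, 0, 1], [0, 0, 0.4, 0, 0, 0, 1], [0, 0, 0.3, 0, 0, 0, 1], [0, 0, 0.3, 0, 0, 0, 1], [0, 0, 0.3, 0, 0, 0, 1], [0, 0, 0, 0, 0, 0, 1]]
  ]
}}

```text
clock: 16.17
eef_pos: [0.5825, -0.2345, 0.2561]
tool_rot: [3.141, 0.0, 0.264]
contact_force: [-5.1, 0.0, 9.2]
grip_width: 0.0576
```

Call:
{"fn": "apply_moves", "kwargs": {
  "steps": [
    [[-0.1, 0, -0.1, 0, 0, 0, 1], [-0.05, 0, 0.1, 0, 0, 0, 1], [0, 0, 0.1, 0, 0, 0, 1], [0, 0, 0, 0, 0, 0, 1]]
  ]
}}

```text
clock: 16.5
eef_pos: [0.5817, -0.2348, 0.2557]
tool_rot: [3.14, -0.002, 0.264]
contact_force: [-3.2, 1.1, 10.1]
grip_width: 0.0576
```

Call:
{"fn": "apply_moves", "kwargs": {
  "steps": [
    [[-0.1, -0.05, -0.1, 0, 0, 0, 1], [0, 0, 0.1, 0, 0, 0, 1], [0, 0, 0, 0, 0, 0, 1]]
  ]
}}

```text
clock: 16.75
eef_pos: [0.5795, -0.2348, 0.2536]
tool_rot: [-3.141, 0.001, 0.263]
contact_force: [-0.1, -0.9, -0.6]
grip_width: 0.0575
```

```bash
python3 - <<'E'
from sil import *
plan((.5822,-.2339,.108,.265))
s=snap('side','s10')
c=s['pixels'][:,:,::-1][200:300,290:390]; cv2.imwrite('pics/s10z.png',cv2.resize(c,None,fx=6,fy=6,interpolation=cv2.INTER_CUBIC))
E
```

```text
t 16.75 tcp [ 0.5795 -0.2348  0.2536] rot [-3.1412  0.0009  0.2635] F [-0.1 -0.9 -0.6] w 0.0575 q [ 0.77  0.68 -0.59  1.72  0.47  0.89 -1.33]
n 1 tool-frame d cm at start [ 0.28 -0.02 -0.91] rv [-0.0004  0.0009 -0.0015] | per row: rot [-0.0004  0.0009 -0.0015]
   rows first [ 0.28 -0.02 -0.91] last [ 0.28 -0.02 -0.91]
```

View pics/s10z.png

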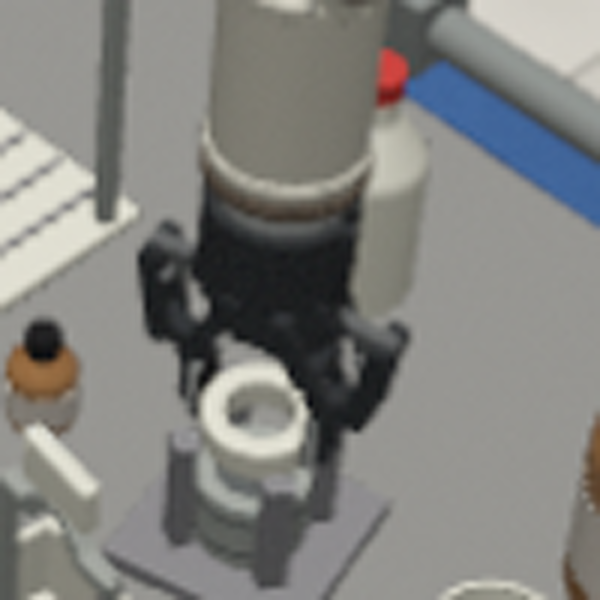

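Call:
{"fn": "apply_moves", "kwargs": {
  "steps": [
    [[0, 0, 0.4, 0, 0, 0, 1], [0, 0, 0.4, 0, 0, 0, 1], [0, 0, 0.4, 0, 0, 0, 1], [0, 0, 0.4, 0, 0, 0, 1], [0, 0, 0.2, 0, 0, 0, 1], [0, 0, 0.2, 0, 0, 0, 1], [0, 0, 0, 0, 0, 0, 1]]
  ]
}}

```text
clock: 17.38
eef_pos: [0.5798, -0.2347, 0.2336]
tool_rot: [-3.141, 0.001, 0.264]
contact_force: [-0.3, 0.1, -0.2]
grip_width: 0.058
```

Call:
{"fn": "apply_moves", "kwargs": {
  "steps": [
    [[0, 0, 0.15, 0, 0, 0, 1], [0, 0, 0.1, 0, 0, 0, 1], [0, 0, 0, 0, 0, 0, 1], [0, 0, 0, 0, 0, 0, 1]]
  ]
}}

```text
clock: 17.72
eef_pos: [0.58, -0.2348, 0.2318]
tool_rot: [3.142, -0.0, 0.264]
contact_force: [0.1, 0.5, -0.7]
grip_width: 0.0577
```

Now release and back out.

Call:
{"fn": "apply_moves", "kwargs": {
  "steps": [
    [[0, 0, 0.1, 0, 0, 0, 1], [0, 0, 0, 0, 0, 0, 0.2], [0, 0, 0, 0, 0, 0, -0.3], [0, 0, 0, 0, 0, 0, -1], [0, 0, 0, 0, 0, 0, -1], [0, 0, 0, 0, 0, 0, -1], [0, 0, -2, 0, 0, 0, -1], [0, 0, -3, 0, 0, 0, -1], [0, 0, -3, 0, 0, 0, -1], [0, 0, -3, 0, 0, 0, -1], [0, 0, -3, 0, 0, 0, -1], [0, 0, -2, 0, 0, 0, -1], [0, 0, 0, 0, 0, 0, -1]]
  ]
}}

```text
clock: 18.8
eef_pos: [0.5816, -0.2347, 0.3963]
tool_rot: [3.136, -0.007, 0.264]
contact_force: [0.6, 0.1, -0.1]
grip_width: 0.0855
```

```bash
python3 - <<'E'
from sil import *
s=snap('side','s11')
c=s['pixels'][:,:,::-1][200:300,290:390]; cv2.imwrite('pics/s11z.png',cv2.resize(c,None,fx=6,fy=6,interpolation=cv2.INTER_CUBIC))
w=cloud(s); px=s['pixels'].astype(float)
m=(np.hypot(w[...,0]-.582,w[...,1]+.235)<.05)&(w[...,2]>.06)&(w[...,2]<.1)&(px.min(2)>120); print('ring z',np.percentile(w[m][:,2],[5,50,95]))
t=snap('top','t11'); cv2.imwrite('pics/t11z.png',cv2.resize(t['pixels'][140:290,60:460,::-1],None,fx=2,fy=2))
for q in(s,t):
    w=cloud(q)
    P=near(w,(.451,.3735),.06,.035,.06); print('knob',len(P),rect(P))
    P=near(w,(.451,.3735),.06,.009,.022); print('disc',len(P),rect(P),circ(P,.03,(.451,.3735)))
plan((.451,.372,.2,1.0))
E
```

```text
ring z [0.0651 0.0789 0.0903]
knob 35 (array([0.4467, 0.3721]), array([0.0233, 0.0258]), 32.79633712768555)
disc 124 (array([0.4527, 0.3709]), array([0.0735, 0.0787]), 3.0892720222473145) [0.4594 0.3762 0.0447]
knob 53 (array([0.451 , 0.3747]), array([0.0207, 0.0209]), 2.0366291999816895)
disc 247 (array([0.457 , 0.3745]), array([0.0677, 0.0648]), 42.90688705444336) [0.4569 0.3727 0.0342]
t 18.90 tcp [ 0.58   -0.2348  0.3916] rot [ 3.14   -0.0013  0.2635] F [-1.  -0.4 -0.6] w 0.0852 q [ 0.83  0.52 -0.67  1.62  0.35  1.12 -1.24]
n 20 tool-frame d cm at start [  3.34 -61.95   3.6 ] rv [ 0.002  -0.0006 -0.7365] | per row: rot [ 0.0001 -0.     -0.0368]
   rows first [ 0.17 -3.1   0.18] last [ 2.12 -2.26  0.18]
```

View pics/s11z.png

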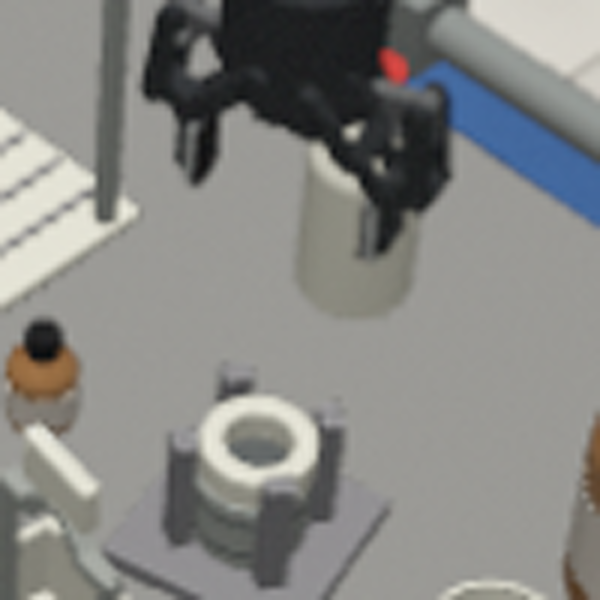

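View pics/t11z.png

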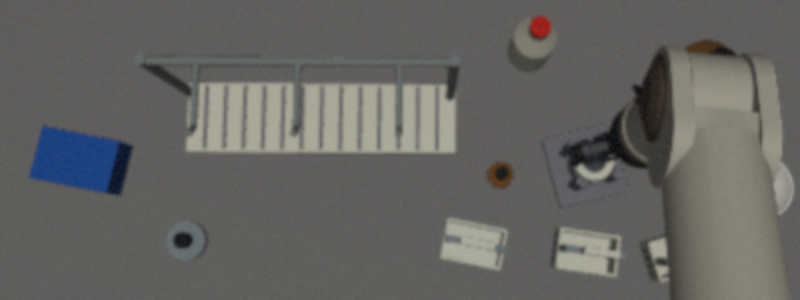

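```bash
python3 - <<'E'
from sil import *
plan((.47,-.05,.235,.265),(.449,.3725,.2,1.0),step=3.5)
E
```

```text
t 18.90 tcp [ 0.58   -0.2348  0.3916] rot [ 3.14   -0.0013  0.2635] F [-1.  -0.4 -0.6] w 0.0852 q [ 0.83  0.52 -0.67  1.62  0.35  1.12 -1.24]
n 7 tool-frame d cm at start [ -5.81 -20.71   0.15] rv [ 0.0016 -0.0013 -0.0015] | per row: rot [ 0.0002 -0.0002 -0.0002]
   rows first [-0.83 -2.96  0.02] last [-0.83 -2.96  0.03]
n 13 tool-frame d cm at start [  9.04 -41.33   3.5 ] rv [ 0.     0.    -0.735] | per row: rot [ 0.      0.     -0.0565]
   rows first [ 0.7  -3.18  0.27] last [ 2.54 -2.04  0.27]
```

Call:
{"fn": "apply_moves", "kwargs": {
  "steps": [
    [[-0.83, -2.96, 0, 0, 0, 0, -1], [-0.83, -2.96, 0, 0, 0, 0, -1], [-0.83, -2.96, 0, 0, 0, 0, -1], [-0.83, -2.96, 0, 0, 0, 0, -1], [-0.83, -2.96, 0, 0, 0, 0, -1], [-0.83, -2.96, 0, 0, 0, 0, -1], [-0.83, -2.96, 0, 0, 0, 0, -1], [0.7, -3.18, 0.25, 0, 0, -0.0565, -1], [0.87, -3.13, 0.25, 0, 0, -0.0565, -1], [1.05, -3.08, 0.25, 0, 0, -0.0565, -1], [1.22, -3.01, 0.25, 0, 0, -0.0565, -1], [1.39, -2.94, 0.25, 0, 0, -0.0565, -1], [1.55, -2.86, 0.25, 0, 0, -0.0565, -1], [1.71, -2.76, 0.25, 0, 0, -0.0565, -1], [1.86, -2.66, 0.25, 0, 0, -0.0565, -1], [2.01, -2.55, 0.25, 0, 0, -0.0565, -1], [2.15, -2.44, 0.25, 0, 0, -0.0565, -1], [2.29, -2.31, 0.25, 0, 0, -0.0565, -1], [2.42, -2.18, 0.25, 0, 0, -0.0565, -1], [2.54, -2.04, 0.25, 0, 0, -0.0565, -1]]
  ]
}}

```text
clock: 20.57
eef_pos: [0.4488, 0.3733, 0.3561]
tool_rot: [-3.14, 0.003, 1.001]
contact_force: [1.1, 0.9, -0.1]
grip_width: 0.0855
```

Call:
{"fn": "apply_moves", "kwargs": {
  "steps": [
    [[0, 0, 2.5, 0, 0, 0, -1], [0, 0, 3, 0, 0, 0, -0.5], [0, 0, 3, 0, 0, 0, -0.3], [0, 0, 0, 0, 0, 0, -0.3], [0, 0, 0, 0, 0, 0, -0.3]]
  ]
}}

```text
clock: 20.98
eef_pos: [0.4484, 0.3714, 0.2708]
tool_rot: [-3.139, 0.005, 0.999]
contact_force: [-0.2, -0.3, 1.5]
grip_width: 0.0555
```

```bash
python3 - <<'E'
from sil import *
plan((.449,.3725,.034,1.0))
t=snap('top','t12');s=snap('side','s12')
c=s['pixels'][:,:,::-1][120:270,140:340]; cv2.imwrite('pics/s12z.png',cv2.resize(c,None,fx=4,fy=4,interpolation=cv2.INTER_CUBIC))
E
```

```text
t 20.98 tcp [0.4484 0.3714 0.2708] rot [-3.139   0.0055  0.9989] F [-0.2 -0.3  1.5] w 0.0555 q [-0.1   0.68 -0.86  1.82  0.63  0.95 -1.81]
n 3 tool-frame d cm at start [0.17 0.02 8.21] rv [-0.0026  0.0055 -0.0012] | per row: rot [-0.0009  0.0018 -0.0004]
   rows first [0.06 0.01 2.74] last [0.05 0.   2.74]
```

View pics/s12z.png

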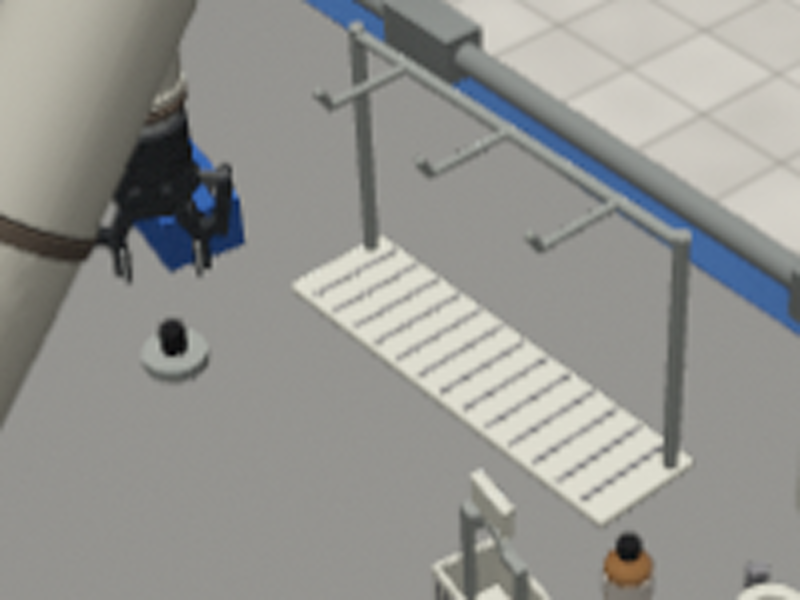

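Call:
{"fn": "apply_moves", "kwargs": {
  "steps": [
    [[0, 0, 2.5, 0, 0, 0, -0.3], [0, 0, 2.5, 0, 0, 0, -0.3], [0, 0, 1.5, 0, 0, 0, -0.3], [0, 0, 0.8, 0, 0, 0, -0.3], [0, 0, 0.3, 0, 0, 0, -0.3], [0, 0, 0, 0, 0, 0, -0.3]]
  ]
}}

```text
clock: 21.58
eef_pos: [0.4496, 0.3726, 0.1976]
tool_rot: [3.142, -0.0, 0.998]
contact_force: [0.3, 0.5, 0.1]
grip_width: 0.0557
```

```bash
python3 - <<'E'
from sil import *
plan((.449,.3725,.037,1.0))
E
```

```text
t 21.58 tcp [0.4496 0.3726 0.1976] rot [ 3.1416 -0.0004  0.9981] F [0.3 0.5 0.1] w 0.0557 q [-0.16  0.78 -0.78  1.84  0.73  0.83 -1.89]
n 1 tool-frame d cm at start [-0.04 -0.05  0.59] rv [ 0.     -0.0004 -0.0019] | per row: rot [ 0.     -0.0004 -0.0019]
   rows first [-0.04 -0.05  0.59] last [-0.04 -0.05  0.59]
```

Call:
{"fn": "apply_moves", "kwargs": {
  "steps": [
    [[0, 0, 0.4, 0, 0, 0, -0.3], [0, 0, 0, 0, 0, 0, 0], [0, 0, 0, 0, 0, 0, 0.5], [0, 0, 0, 0, 0, 0, 1], [0, 0, 0, 0, 0, 0, 1], [0, 0, 0, 0, 0, 0, 1], [0, 0, 0, 0, 0, 0, 1]]
  ],
  "squeeze": 40
}}

```text
clock: 22.17
eef_pos: [0.4497, 0.3727, 0.1941]
tool_rot: [3.141, -0.001, 0.998]
contact_force: [-1.8, -0.6, 6.2]
grip_width: 0.0227
```

```bash
python3 - <<'E'
from sil import *
plan()
E
```

```text
t 22.17 tcp [0.4497 0.3727 0.1941] rot [ 3.141  -0.0012  0.9981] F [-1.8 -0.6  6.2] w 0.0227 q [-0.17  0.78 -0.77  1.84  0.73  0.83 -1.89]
```

Call:
{"fn": "apply_moves", "kwargs": {
  "steps": [
    [[0, 0, -1, 0, 0, 0, 1], [0, 0, -2, 0, 0, 0, 1], [0, 0, -3, 0, 0, 0, 1], [0, 0, -3, 0, 0, 0, 1], [0, 0, -3, 0, 0, 0, 1], [0, 0, -3, 0, 0, 0, 1], [0, 0, -3, 0, 0, 0, 1], [0, 0, -2.5, 0, 0, 0, 1], [0, 0, 0, 0, 0, 0, 1]]
  ]
}}

```text
clock: 22.92
eef_pos: [0.4498, 0.374, 0.404]
tool_rot: [3.139, -0.008, 0.999]
contact_force: [1.1, 0.6, -0.8]
grip_width: 0.0228
```

```bash
python3 - <<'E'
from sil import *
plan((.47,-.05,.24,1.0),(.5815,-.2343,.235,1.0),step=3.2)
E
```

```text
t 22.92 tcp [0.4498 0.374  0.404 ] rot [ 3.1387 -0.0078  0.9986] F [ 1.1  0.6 -0.8] w 0.0228 q [-0.02  0.53 -0.98  1.71  0.48  1.15 -1.7 ]
n 14 tool-frame d cm at start [-34.56  24.65   0.73] rv [ 0.0028 -0.0078 -0.0014] | per row: rot [ 0.0002 -0.0006 -0.0001]
   rows first [-2.47  1.76  0.05] last [-2.47  1.76  0.07]
n 7 tool-frame d cm at start [-9.48 19.34  0.5 ] rv [0. 0. 0.] | per row: rot [0. 0. 0.]
   rows first [-1.35  2.76  0.07] last [-1.35  2.76  0.07]
```

Call:
{"fn": "apply_moves", "kwargs": {
  "steps": [
    [[-1.5, 1.0, 0, 0, 0, 0, 1], [-2.47, 1.76, 0, 0, 0, 0, 1], [-2.47, 1.76, 0, 0, 0, 0, 1], [-2.47, 1.76, 0, 0, 0, 0, 1], [-2.47, 1.76, 0, 0, 0, 0, 1], [-2.47, 1.76, 0, 0, 0, 0, 1], [-2.47, 1.76, 0, 0, 0, 0, 1], [-2.47, 1.76, 0, 0, 0, 0, 1], [-2.47, 1.76, 0, 0, 0, 0, 1], [-2.47, 1.76, 0, 0, 0, 0, 1], [-2.47, 1.76, 0, 0, 0, 0, 1], [-2.47, 1.76, 0, 0, 0, 0, 1], [-2.47, 1.76, 0, 0, 0, 0, 1], [-2.47, 1.76, 0, 0, 0, 0, 1], [-1.35, 2.76, 0, 0, 0, 0, 1], [-1.35, 2.76, 0, 0, 0, 0, 1], [-1.35, 2.76, 0, 0, 0, 0, 1], [-1.35, 2.76, 0, 0, 0, 0, 1], [-1.35, 2.76, 0, 0, 0, 0, 1], [-1.35, 2.76, 0, 0, 0, 0, 1]]
  ]
}}

```text
clock: 24.58
eef_pos: [0.5633, -0.1988, 0.3973]
tool_rot: [-3.14, 0.001, 0.998]
contact_force: [1.2, 0.5, -1.6]
grip_width: 0.0226
```

Call:
{"fn": "apply_moves", "kwargs": {
  "steps": [
    [[-1.5, 2.5, 0, 0, 0, 0, 1], [0, 0, 0, 0, 0, 0, 1], [0, 0, 2.5, 0, 0, 0, 1], [0, 0, 3, 0, 0, 0, 1], [0, 0, 2.5, 0, 0, 0, 1], [0, 0, 0, 0, 0, 0, 1], [0, 0, 0, 0, 0, 0, 1]]
  ]
}}

```text
clock: 25.17
eef_pos: [0.5752, -0.2232, 0.3167]
tool_rot: [-3.137, 0.001, 0.999]
contact_force: [0.5, -0.2, -1.2]
grip_width: 0.0223
```

```bash
python3 - <<'E'
from sil import *
plan((.5815,-.2343,.135,1.0),step=3.2)
s=snap('side','s13')
c=s['pixels'][:,:,::-1][190:290,290:390]; cv2.imwrite('pics/s13z.png',cv2.resize(c,None,fx=6,fy=6,interpolation=cv2.INTER_CUBIC))
E
```

```text
t 25.17 tcp [ 0.5752 -0.2232  0.3167] rot [-3.1374  0.0005  0.9986] F [ 0.5 -0.2 -1.2] w 0.0223 q [ 0.92  0.66 -0.83  1.7   0.55  1.04 -0.67]
n 1 tool-frame d cm at start [-0.59  1.14  2.7 ] rv [-0.0042  0.0005 -0.0014] | per row: rot [-0.0042  0.0005 -0.0014]
   rows first [-0.59  1.14  2.7 ] last [-0.59  1.14  2.7 ]
```

View pics/s13z.png

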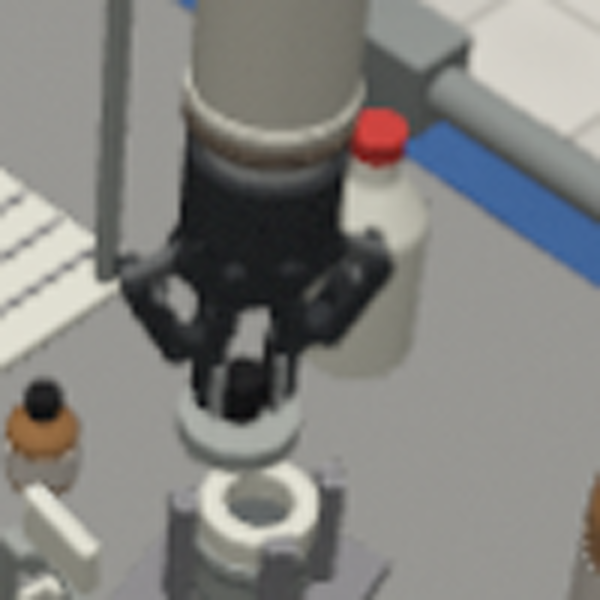

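Call:
{"fn": "apply_moves", "kwargs": {
  "steps": [
    [[-0.55, 1.1, 1, 0, 0, 0, 1], [0, 0, 1.2, 0, 0, 0, 1], [0, 0, 0, 0, 0, 0, 1], [0, 0, 0, 0, 0, 0, 1], [0, 0, 0, 0, 0, 0, 1]]
  ]
}}

```text
clock: 25.63
eef_pos: [0.5826, -0.2335, 0.297]
tool_rot: [3.141, -0.0, 0.999]
contact_force: [-0.7, -0.7, -1.3]
grip_width: 0.0226
```

```bash
python3 - <<'E'
from sil import *
plan((.5815,-.2343,.135,1.0),step=3.2)
s=snap('side','s14')
c=s['pixels'][:,:,::-1][190:290,290:390]; cv2.imwrite('pics/s14z.png',cv2.resize(c,None,fx=6,fy=6,interpolation=cv2.INTER_CUBIC))
p=np.array(r.state()['eef_pos']); b=p[2]-.1941
for q in ([.5815,-.2343,.077],[.5815,-.2343,b+.015],[.5815,-.2343,b]): print(q,(proj(s,[q])[0]-[290,190]+.5)*6)
E
```

```text
t 25.63 tcp [ 0.5826 -0.2335  0.297 ] rot [ 3.1411 -0.0004  0.9986] F [-0.7 -0.7 -1.3] w 0.0226 q [ 0.91  0.69 -0.81  1.69  0.58  1.02 -0.67]
n 1 tool-frame d cm at start [-0.13 -0.05  0.73] rv [ 0.0005 -0.0004 -0.0014] | per row: rot [ 0.0005 -0.0004 -0.0014]
   rows first [-0.13 -0.05  0.73] last [-0.13 -0.05  0.73]
[0.5815, -0.2343, 0.077] [255.3012 502.2141]
[0.5815, -0.2343, np.float64(0.11800675759431394)] [261.1309 446.6367]
[0.5815, -0.2343, np.float64(0.10300675759431394)] [258.9769 467.1936]
```

View pics/s14z.png

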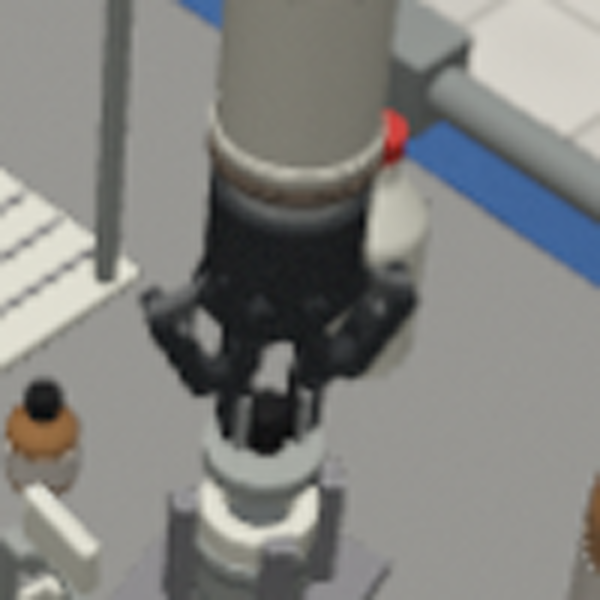

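Call:
{"fn": "apply_moves", "kwargs": {
  "steps": [
    [[-0.12, -0.04, 0.5, 0, 0, 0, 1], [0, 0, 0.5, 0, 0, 0, 1], [0, 0, 0.4, 0, 0, 0, 1], [0, 0, 0.3, 0, 0, 0, 1], [0, 0, 0.2, 0, 0, 0, 1], [0, 0, 0, 0, 0, 0, 1], [0, 0, 0, 0, 0, 0, 1]]
  ]
}}

```text
clock: 26.27
eef_pos: [0.5815, -0.2348, 0.277]
tool_rot: [-3.141, -0.0, 0.998]
contact_force: [-0.0, 0.1, -1.2]
grip_width: 0.0224
```

Call:
{"fn": "apply_moves", "kwargs": {
  "steps": [
    [[0, 0, 0.3, 0, 0, 0, 1], [0, 0, 0.2, 0, 0, 0, 1], [0, 0, 0, 0, 0, 0, 1], [0, 0, 0, 0, 0, 0, 1]]
  ]
}}

```text
clock: 26.6
eef_pos: [0.5814, -0.2348, 0.272]
tool_rot: [-3.141, 0.0, 0.998]
contact_force: [-0.3, -0.0, -1.3]
grip_width: 0.0225
```

Call:
{"fn": "apply_moves", "kwargs": {
  "steps": [
    [[0, 0, 0.1, 0, 0, 0, 1], [0, 0, 0, 0, 0, 0, 0.6], [0, 0, 0, 0, 0, 0, 0], [0, 0, 0, 0, 0, 0, -0.3], [0, 0, 0, 0, 0, 0, -0.3], [0, 0, -1, 0, 0, 0, -0.3], [0, 0, -3, 0, 0, 0, -0.3], [0, 0, -3, 0, 0, 0, -0.3], [0, 0, -3, 0, 0, 0, -0.3], [0, 0, -3, 0, 0, 0, -0.3], [0, 0, -1, 0, 0, 0, -0.3], [0, 0, 0, 0, 0, 0, -0.3]]
  ]
}}

```text
clock: 27.6
eef_pos: [0.5827, -0.2345, 0.4157]
tool_rot: [3.135, -0.001, 0.998]
contact_force: [0.1, -0.5, -0.7]
grip_width: 0.0556
```

```bash
python3 - <<'E'
from sil import *
plan((.457,-.06,.22,1.4))
s=snap('side','s15')
c=s['pixels'][:,:,::-1][190:290,290:390]; cv2.imwrite('pics/s15z.png',cv2.resize(c,None,fx=6,fy=6,interpolation=cv2.INTER_CUBIC))
w=cloud(s);px=s['pixels'].astype(float)
m=(np.hypot(w[...,0]-.582,w[...,1]+.235)<.03)&(w[...,2]>.085)&(w[...,2]<.15)&(px.min(2)>100); print('disc z',np.percentile(w[m][:,2],[10,50,90]),m.sum())
for n,c in(('A',(.459,-.0583)),('B',(.451,-.2265)),('C',(.452,-.3667))):
        P=near(w,c,.04,.15,.175); print(' ',n,len(P),rect(P) if len(P)>4 else '')
E
```

```text
t 27.60 tcp [ 0.5827 -0.2345  0.4157] rot [ 3.1347 -0.001   0.9982] F [ 0.1 -0.5 -0.7] w 0.0556 q [ 0.96  0.57 -0.89  1.59  0.47  1.2  -0.59]
n 7 tool-frame d cm at start [  7.86 -20.04   3.97] rv [ 0.007   0.0004 -0.4018] | per row: rot [ 0.001   0.0001 -0.0574]
   rows first [ 1.12 -2.86  0.57] last [ 2.02 -2.31  0.58]
disc z [0.0903 0.0944 0.098 ] 178
  A 68 (array([ 0.457 , -0.0645]), array([0.0525, 0.0143]), 79.99302673339844)
  B 88 (array([ 0.4475, -0.2318]), array([0.05  , 0.0145]), 84.60247802734375)
  C 97 (array([ 0.4496, -0.3707]), array([0.0173, 0.0468]), 14.995304107666016)
```

View pics/s15z.png

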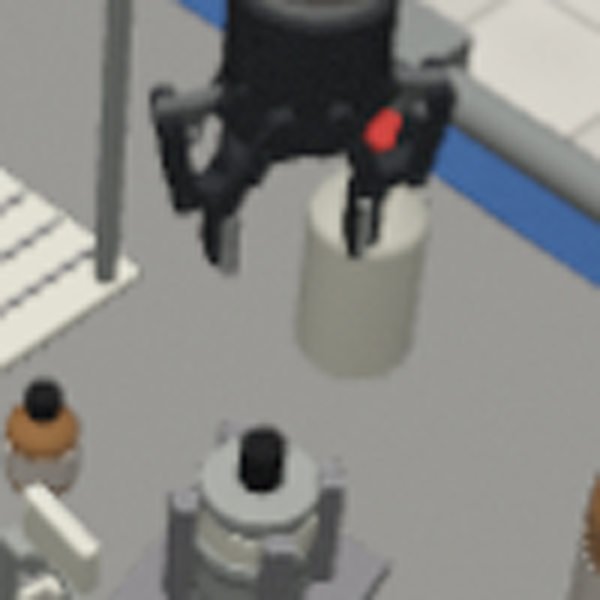

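```bash
python3 - <<'E'
from sil import *
for f in('top0','s15'):
    w=cloud(np.load('/tmp/%s.npz'%f)); print(f)
    m=(w[...,2]>.262)&(w[...,2]<.285)&(w[...,0]>.57)&(w[...,0]<.605)&(w[...,1]>.02)&(w[...,1]<.34)
    P=w[m]
    for y in(.05,.18,.31):
        q=P[abs(P[:,1]-y)<.03]; print('tip',len(q),q.mean(0),q.min(0),q.max(0))
    m=(w[...,2]>.24)&(w[...,2]<.27)&(w[...,0]>.655)&(w[...,0]<.72)&(w[...,1]>-.04)&(w[...,1]<.4)
    P=w[m];b=np.polyfit(P[:,1],P[:,0],1);print('rail',b,'x@.178',np.polyval(b,.178),'z',np.median(P[:,2]),P[:,1].min(),P[:,1].max())
    m=(w[...,2]>.235)&(w[...,2]<.265)&(w[...,0]>.605)&(w[...,0]<.665)&(w[...,1]>-.04)&(w[...,1]<.4)
    P=w[m]
    for y in(.05,.18,.31):
        q=P[abs(P[:,1]-y)<.03]; b=np.polyfit(q[:,0],q[:,1],1); print('prong',len(q),b,'y@.63',np.polyval(b,.63),'z',np.percentile(q[:,2],[10,50,90]))
E
```

```text
top0
tip 15 [0.5914 0.0489 0.2701] [0.5869 0.0447 0.2633] [0.598  0.0525 0.2762]
tip 16 [0.5885 0.1754 0.2699] [0.583  0.172  0.2627] [0.5946 0.1792 0.2759]
tip 19 [0.5857 0.3056 0.2691] [0.5794 0.3022 0.2628] [0.5936 0.3102 0.2753]
rail [-0.0294  0.6839] x@.178 0.6786985527559991 z 0.25686952959150056 -0.025469863097024745 0.38696822918572343
prong 90 [0.0272 0.0331] y@.63 0.05020594356663953 z [0.2524 0.2552 0.2578]
prong 91 [0.0333 0.156 ] y@.63 0.1769719060396349 z [0.2526 0.2554 0.2583]
prong 87 [0.031  0.2873] y@.63 0.30680558238904154 z [0.2525 0.2559 0.2592]
s15
tip 12 [0.5885 0.0438 0.2691] [0.5844 0.0399 0.2622] [0.5956 0.047  0.2777]
tip 9 [0.5861 0.1727 0.2694] [0.5801 0.1661 0.2642] [0.591  0.1795 0.2735]<stdin>:7: RuntimeWarning: Mean of empty slice.
  ret = um.true_divide(
Traceback (most recent call last):
ValueError: zero-size array to reduction operation minimum which has no identity
```

Call:
{"fn": "apply_moves", "kwargs": {
  "steps": [
    [[1.12, -2.86, 0.4, 0, 0, -0.0574, -0.3], [1.28, -2.79, 0.4, 0, 0, -0.0574, -0.3], [1.44, -2.72, 0.4, 0, 0, -0.0574, -0.3], [1.59, -2.63, 0.4, 0, 0, -0.0574, -0.3], [1.74, -2.53, 0.4, 0, 0, -0.0574, -0.3], [1.88, -2.42, 0.4, 0, 0, -0.0574, -0.3], [2.02, -2.31, 0.4, 0, 0, -0.0574, -0.3], [0, 0, 0, 0, 0, 0, -0.3], [0, 0, 0, 0, 0, 0, -0.3]]
  ]
}}

```text
clock: 28.4
eef_pos: [0.4541, -0.0595, 0.3819]
tool_rot: [-3.139, 0.001, 1.403]
contact_force: [-0.6, 0.3, 0.7]
grip_width: 0.0554
```

```bash
python3 - <<'E'
from sil import *
plan((.457,-.0617,.15,1.402))
s=snap('side','s16')
w=cloud(s);P=near(w,(.457,-.0617),.04,.15,.172); print(len(P),rect(P))
c=s['pixels'][:,:,::-1][160:310,200:400]; cv2.imwrite('pics/s16z.png',cv2.resize(c,None,fx=4,fy=4,interpolation=cv2.INTER_CUBIC))
E
```

```text
t 28.40 tcp [ 0.4541 -0.0595  0.3819] rot [-3.1388  0.0009  1.4025] F [-0.6  0.3  0.7] w 0.0554 q [ 1.05  0.34 -1.14  2.02  0.37  1.01 -0.44]
n 3 tool-frame d cm at start [-0.16  0.35  7.72] rv [-0.0028  0.0009  0.0005] | per row: rot [-0.0009  0.0003  0.0002]
   rows first [-0.05  0.12  2.57] last [-0.05  0.11  2.57]
68 (array([ 0.4561, -0.064 ]), array([0.052 , 0.0125]), 79.18565368652344)
```

View pics/s16z.png

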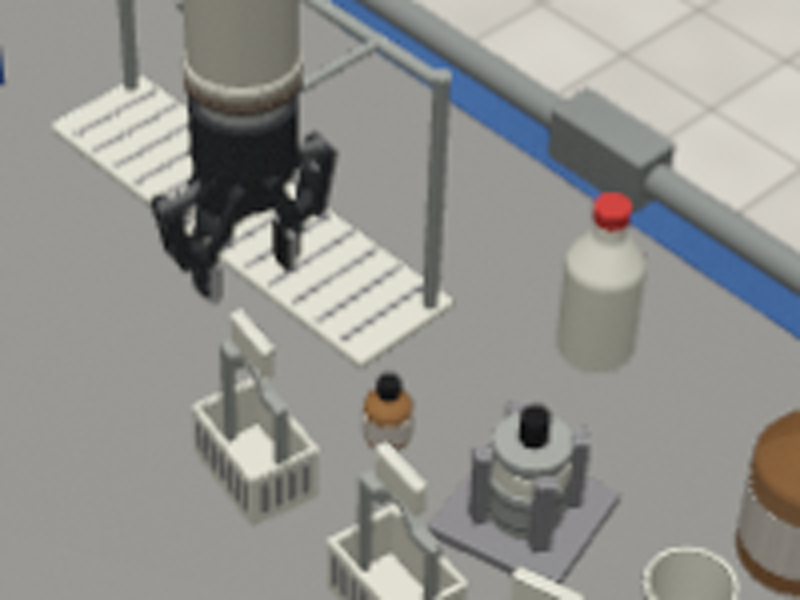

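Call:
{"fn": "apply_moves", "kwargs": {
  "steps": [
    [[-0.1, 0.15, 2, 0, 0, 0, -0.3], [-0.05, 0.1, 2.5, 0, 0, 0, -0.3], [0, 0, 2, 0, 0, 0, -0.3], [0, 0, 1.0, 0, 0, 0, -0.3], [0, 0, 0, 0, 0, 0, -0.3], [0, 0, 0, 0, 0, 0, -0.3]]
  ]
}}

```text
clock: 28.95
eef_pos: [0.4582, -0.0627, 0.308]
tool_rot: [-3.141, -0.001, 1.399]
contact_force: [0.0, -0.1, -0.1]
grip_width: 0.0554
```

```bash
python3 - <<'E'
from sil import *
plan((.457,-.0617,.15,1.402))
s=snap('side','s17')
c=s['pixels'][:,:,::-1][180:300,200:340]; cv2.imwrite('pics/s17z.png',cv2.resize(c,None,fx=5,fy=5,interpolation=cv2.INTER_CUBIC))
E
```

```text
t 28.95 tcp [ 0.4582 -0.0627  0.308 ] rot [-3.1405 -0.001   1.3994] F [ 0.  -0.1 -0.1] w 0.0554 q [ 0.93  0.46 -1.02  2.08  0.51  0.88 -0.56]
n 1 tool-frame d cm at start [ 0.08 -0.14  0.33] rv [-0.0011 -0.001  -0.0026] | per row: rot [-0.0011 -0.001  -0.0026]
   rows first [ 0.08 -0.14  0.33] last [ 0.08 -0.14  0.33]
```

View pics/s17z.png

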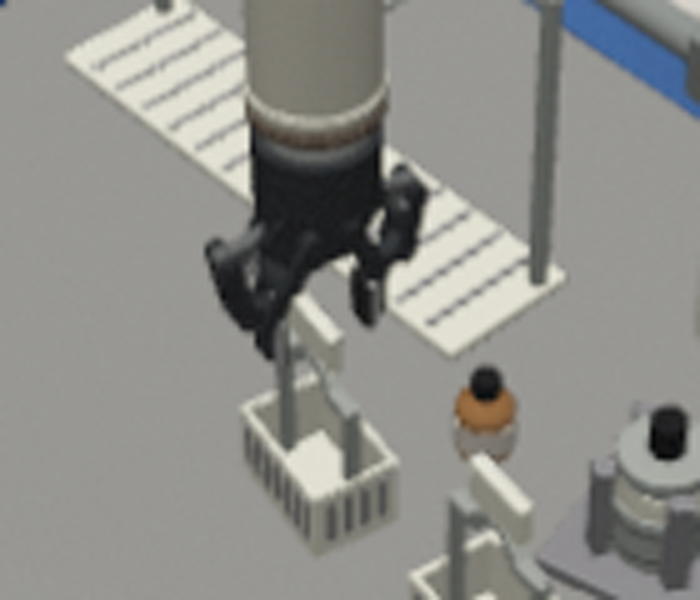

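Fingers at (270,330) and (370,300) straddle the grip plate at (318,335). I'll close on it.

Call:
{"fn": "apply_moves", "kwargs": {
  "steps": [
    [[0.08, -0.12, 0.3, 0, 0, 0, -0.3], [0, 0, 0, 0, 0, 0, 0.2], [0, 0, 0, 0, 0, 0, 0.6], [0, 0, 0, 0, 0, 0, 1], [0, 0, 0, 0, 0, 0, 1], [0, 0, 0, 0, 0, 0, 1], [0, 0, 0, 0, 0, 0, 1], [0, 0, 0, 0, 0, 0, 1]]
  ],
  "squeeze": 50
}}

```text
clock: 29.67
eef_pos: [0.4569, -0.0615, 0.3056]
tool_rot: [3.141, 0.001, 1.4]
contact_force: [-2.3, -0.4, 5.6]
grip_width: 0.0092
```

```bash
python3 - <<'E'
from sil import *
plan()
E
```

```text
t 29.67 tcp [ 0.4569 -0.0615  0.3056] rot [3.1415 0.0006 1.3998] F [-2.3 -0.4  5.6] w 0.0092 q [ 0.92  0.46 -1.02  2.09  0.52  0.87 -0.57]
```

Call:
{"fn": "apply_moves", "kwargs": {
  "steps": [
    [[0, 0, -0.5, 0, 0, 0, 1], [0, 0, -1.5, 0, 0, 0, 1], [0, 0, -2.5, 0, 0, 0, 1], [0, 0, -3, 0, 0, 0, 1], [0, 0, -3, 0, 0, 0, 1], [0, 0, -3, 0, 0, 0, 1], [0, 0, -3, 0, 0, 0, 1], [0, 0, 0, 0, 0, 0, 1], [0, 0, 0, 0, 0, 0, 1]]
  ]
}}

```text
clock: 30.42
eef_pos: [0.4573, -0.0614, 0.4715]
tool_rot: [3.138, 0.002, 1.399]
contact_force: [-0.2, -0.0, -2.3]
grip_width: 0.0089
```

```bash
python3 - <<'E'
from sil import *
plan((.505,.3005,.471-.155,1.6),(.6232,.3041,.471-.155,1.6),step=2.8)
s=snap('side','s18')
c=s['pixels'][:,:,::-1][140:300,200:360]; cv2.imwrite('pics/s18z.png',cv2.resize(c,None,fx=3.7,fy=3.7,interpolation=cv2.INTER_CUBIC))
E
```

```text
t 30.42 tcp [ 0.4573 -0.0614  0.4715] rot [3.1383 0.0016 1.3992] F [-0.2 -0.  -2.3] w 0.0089 q [ 1.19  0.21 -1.24  1.91  0.22  1.17 -0.3 ]
n 14 tool-frame d cm at start [36.48 -1.48  0.01] rv [ 0.0031  0.0019 -0.2008] | per row: rot [ 0.0002  0.0001 -0.0143]
   rows first [ 2.61 -0.11  0.  ] last [2.58 0.38 0.01]
n 5 tool-frame d cm at start [ 0.01 11.83  0.  ] rv [0. 0. 0.] | per row: rot [0. 0. 0.]
   rows first [0.   2.37 0.  ] last [0.   2.37 0.  ]
```

View pics/s18z.png

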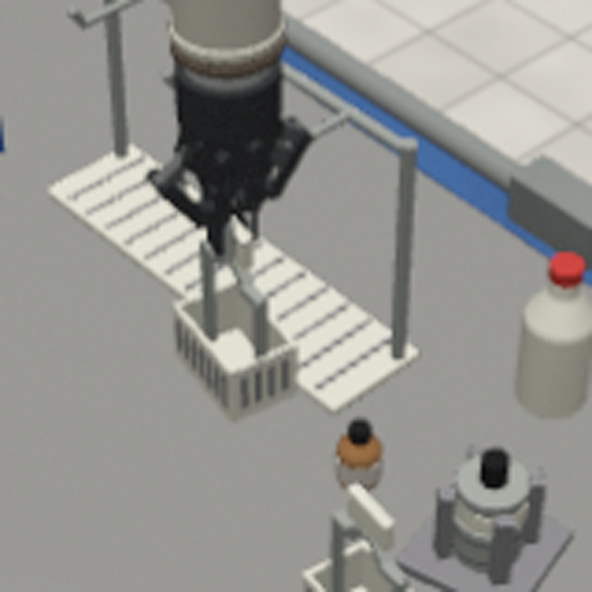

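Call:
{"fn": "apply_moves", "kwargs": {
  "steps": [
    [[1.5, -0.1, 0, 0, 0, -0.0143, 1], [2.61, -0.07, 0, 0, 0, -0.0143, 1], [2.61, -0.03, 0, 0, 0, -0.0143, 1], [2.61, 0.0, 0, 0, 0, -0.0143, 1], [2.61, 0.04, 0, 0, 0, -0.0143, 1], [2.61, 0.08, 0, 0, 0, -0.0143, 1], [2.61, 0.12, 0, 0, 0, -0.0143, 1], [2.61, 0.15, 0, 0, 0, -0.0143, 1], [2.6, 0.19, 0, 0, 0, -0.0143, 1], [2.6, 0.23, 0, 0, 0, -0.0143, 1], [2.59, 0.26, 0, 0, 0, -0.0143, 1], [2.59, 0.3, 0, 0, 0, -0.0143, 1], [2.58, 0.34, 0, 0, 0, -0.0143, 1], [2.58, 0.38, 0, 0, 0, -0.0143, 1], [1.1, 0, 0, 0, 0, 0, 1], [0, 0, 0, 0, 0, 0, 1], [0, 0, 0, 0, 0, 0, 1], [0, 0, 0, 0, 0, 0, 1]]
  ]
}}

```text
clock: 31.97
eef_pos: [0.5019, 0.2999, 0.4686]
tool_rot: [-3.139, 0.002, 1.6]
contact_force: [-0.0, -0.9, -1.1]
grip_width: 0.0095
```

```bash
python3 - <<'E'
from sil import *
plan((.6252,.3041,.472-.155,1.6),step=2.)
s=snap('side','s19');t=snap('top','t19')
c=s['pixels'][:,:,::-1][70:230,140:330]; cv2.imwrite('pics/s19z.png',cv2.resize(c,None,fx=3.7,fy=3.7,interpolation=cv2.INTER_CUBIC))
c=t['pixels'][:,:,::-1][140:290,80:300]; cv2.imwrite('pics/t19z.png',cv2.resize(c,None,fx=3.5,fy=3.5,interpolation=cv2.INTER_CUBIC))
E
```

```text
t 31.97 tcp [0.5019 0.2999 0.4686] rot [-3.1394  0.0019  1.6   ] F [-0.  -0.9 -1.1] w 0.0095 q [ 0.22  0.52 -1.12  1.63  0.48  1.3  -0.95]
n 7 tool-frame d cm at start [ 0.06 12.34 -0.34] rv [-0.0022  0.0019  0.    ] | per row: rot [-0.0003  0.0003  0.    ]
   rows first [ 0.01  1.76 -0.05] last [ 0.01  1.76 -0.04]
```

View pics/s19z.png

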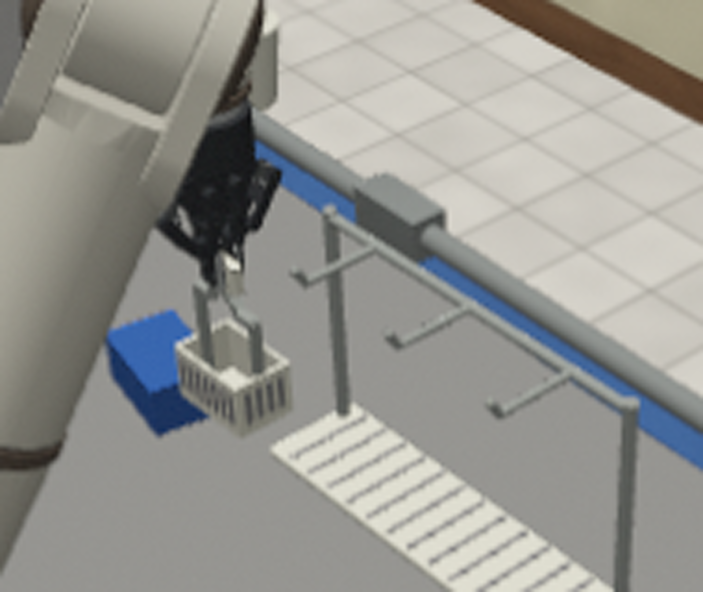

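View pics/t19z.png

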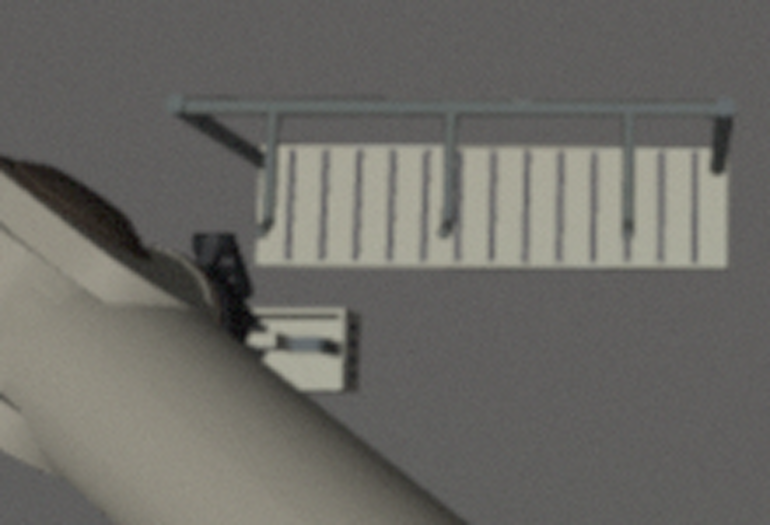

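Call:
{"fn": "apply_moves", "kwargs": {
  "steps": [
    [[0, 1, -0.2, 0, 0, 0, 1], [0, 1.6, 0, 0, 0, 0, 1], [0, 1.6, 0, 0, 0, 0, 1], [0, 1.6, 0, 0, 0, 0, 1], [0, 1.6, 0, 0, 0, 0, 1], [0, 1.6, 0, 0, 0, 0, 1], [0, 1.6, 0, 0, 0, 0, 1], [0, 1.0, 0, 0, 0, 0, 1], [0, 0.7, 0, 0, 0, 0, 1], [0, 0, 0, 0, 0, 0, 1], [0, 0, 0, 0, 0, 0, 1]]
  ]
}}

```text
clock: 32.98
eef_pos: [0.6252, 0.3039, 0.472]
tool_rot: [-3.141, -0.0, 1.599]
contact_force: [-0.3, -0.2, -1.9]
grip_width: 0.009
```

```bash
python3 - <<'E'
from sil import *
plan((.6252,.3041,.4361-.155,1.6),step=2.)
s=snap('side','s20')
c=s['pixels'][:,:,::-1][70:230,140:330]; cv2.imwrite('pics/s20z.png',cv2.resize(c,None,fx=3.7,fy=3.7,interpolation=cv2.INTER_CUBIC))
E
```

```text
t 32.98 tcp [0.6252 0.3039 0.472 ] rot [-3.141 -0.     1.599] F [-0.3 -0.2 -1.9] w 0.0090 q [ 0.11  0.7  -1.02  1.33  0.59  1.43 -0.86]
n 2 tool-frame d cm at start [0.02 0.   3.62] rv [-0.0006 -0.     -0.001 ] | per row: rot [-0.0003 -0.     -0.0005]
   rows first [0.01 0.   1.81] last [0.01 0.   1.81]
```

View pics/s20z.png

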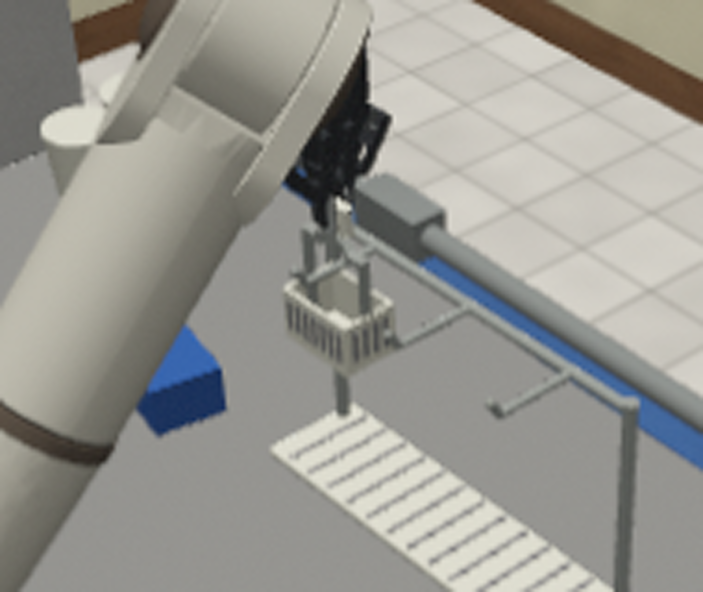

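Call:
{"fn": "apply_moves", "kwargs": {
  "steps": [
    [[0, 0, 1.0, 0, 0, 0, 1], [0, 0, 1.0, 0, 0, 0, 1], [0, 0, 0.7, 0, 0, 0, 1], [0, 0, 0.4, 0, 0, 0, 1], [0, 0, 0.3, 0, 0, 0, 1], [0, 0, 0, 0, 0, 0, 1], [0, 0, 0, 0, 0, 0, 1]]
  ]
}}

```text
clock: 33.62
eef_pos: [0.6247, 0.3048, 0.4383]
tool_rot: [3.142, -0.001, 1.601]
contact_force: [0.2, 1.2, -0.7]
grip_width: 0.0095
```

Call:
{"fn": "apply_moves", "kwargs": {
  "steps": [
    [[0, 0, 0.2, 0, 0, 0, 1], [0, 0, 0, 0, 0, 0, 1], [0, 0, 0, 0, 0, 0, 1]]
  ]
}}

```text
clock: 33.87
eef_pos: [0.6248, 0.3053, 0.4374]
tool_rot: [3.14, -0.002, 1.601]
contact_force: [0.0, 3.0, 3.9]
grip_width: 0.0093
```

Call:
{"fn": "apply_moves", "kwargs": {
  "steps": [
    [[0, 0, 0, 0, 0, 0, 0.7], [0, 0, 0, 0, 0, 0, 0.5], [0, 0, 0, 0, 0, 0, 0.4], [0, 0, 0, 0, 0, 0, 0.4], [0, 0, -0.5, 0, 0, 0, 0.4], [0, 0, -1, 0, 0, 0, 0.4], [0, 0, -2, 0, 0, 0, 0.4], [0, 0, -3, 0, 0, 0, 0.4], [0, 0, -2, 0, 0, 0, 0.4], [0, 0, 0, 0, 0, 0, 0.4]]
  ]
}}

```text
clock: 34.7
eef_pos: [0.6248, 0.3055, 0.5279]
tool_rot: [3.135, -0.005, 1.6]
contact_force: [0.0, 0.4, 0.3]
grip_width: 0.0255
```

```bash
python3 - <<'E'
from sil import *
plan((.5,.20,.3,1.55),(.4493,-.2298,.24,1.457),step=3.2)
s=snap('side','s21')
c=s['pixels'][:,:,::-1][70:230,140:330]; cv2.imwrite('pics/s21z.png',cv2.resize(c,None,fx=3.7,fy=3.7,interpolation=cv2.INTER_CUBIC))
w=cloud(s)
for n,c in(('B',(.451,-.2265)),('C',(.452,-.3667))):
        P=near(w,c,.06,.15,.175); print(' ',n,len(P),rect(P) if len(P)>4 else '')
E
```

```text
t 34.70 tcp [0.6248 0.3055 0.5279] rot [ 3.1345 -0.0046  1.6   ] F [0.  0.4 0.3] w 0.0255 q [ 0.1   0.67 -1.04  1.25  0.57  1.51 -0.83]
n 6 tool-frame d cm at start [-10.22 -12.83   7.18] rv [ 0.0069 -0.0047  0.05  ] | per row: rot [ 0.0012 -0.0008  0.0083]
   rows first [-1.7  -2.14  1.2 ] last [-1.79 -2.06  1.22]
n 14 tool-frame d cm at start [-43.08  -4.18   6.  ] rv [ 0.    -0.     0.093] | per row: rot [ 0.     -0.      0.0066]
   rows first [-3.08 -0.3   0.43] last [-3.09 -0.03  0.43]
  B 86 (array([ 0.4487, -0.2326]), array([0.0532, 0.0142]), 85.645751953125)
  C 98 (array([ 0.4485, -0.3722]), array([0.016 , 0.0473]), 12.03989315032959)
```

View pics/s21z.png

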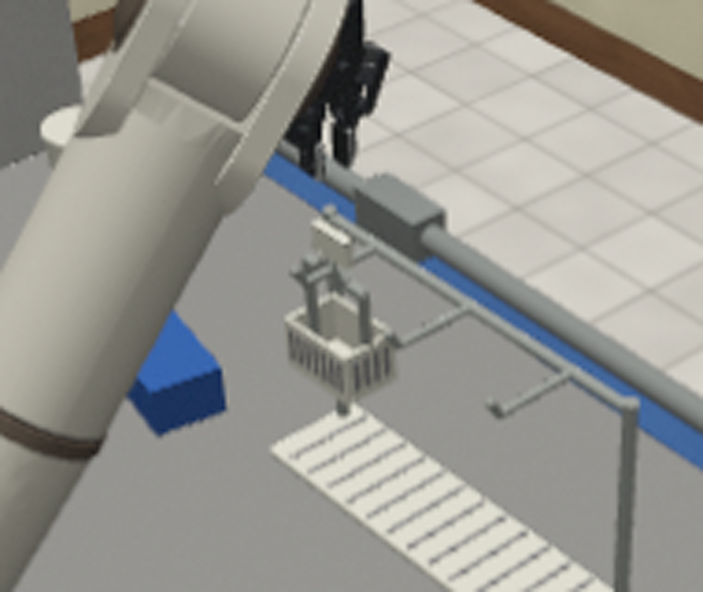

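Call:
{"fn": "apply_moves", "kwargs": {
  "steps": [
    [[-1.7, -2.14, 0.5, 0, 0, 0.0083, 0.4], [-1.7, -2.14, 0.5, 0, 0, 0.0083, 0.4], [-1.72, -2.12, 0.8, 0, 0, 0.0083, 0.4], [-1.74, -2.1, 1.2, 0, 0, 0.0083, 0.2], [-1.77, -2.08, 1.2, 0, 0, 0.0083, 0], [-1.79, -2.06, 1.2, 0, 0, 0.0083, -0.3], [-3.08, -0.3, 0.5, 0, 0, 0.0066, -0.3], [-3.08, -0.28, 0.5, 0, 0, 0.0066, -0.3], [-3.08, -0.26, 0.5, 0, 0, 0.0066, -0.3], [-3.08, -0.24, 0.5, 0, 0, 0.0066, -0.3], [-3.08, -0.22, 0.5, 0, 0, 0.0066, -0.3], [-3.09, -0.2, 0.5, 0, 0, 0.0066, -0.3], [-3.09, -0.18, 0.5, 0, 0, 0.0066, -0.3], [-3.09, -0.16, 0.5, 0, 0, 0.0066, -0.3], [-3.09, -0.14, 0.5, 0, 0, 0.0066, -0.3], [-3.09, -0.12, 0.5, 0, 0, 0.0066, -0.3], [-3.09, -0.1, 0.5, 0, 0, 0.0066, -0.3], [-3.09, -0.08, 0.5, 0, 0, 0.0066, -0.3], [-3.09, -0.05, 0.5, 0, 0, 0.0066, -0.3], [-3.09, -0.03, 0.3, 0, 0, 0.0066, -0.3]]
  ]
}}

```text
clock: 36.42
eef_pos: [0.4474, -0.2323, 0.3984]
tool_rot: [-3.14, 0.0, 1.457]
contact_force: [0.7, 0.2, -0.8]
grip_width: 0.0552
```

```bash
python3 - <<'E'
from sil import *
plan((.4493,-.2298,.15,1.457))
s=snap('side','s22');t=snap('top','t22')
w=cloud(s)
for n,c in(('B',(.451,-.2265)),('C',(.452,-.3667))):
        P=near(w,c,.06,.15,.172); print(' ',n,len(P),rect(P) if len(P)>4 else '')
plan()
c=s['pixels'][:,:,::-1][200:350,250:400]; cv2.imwrite('pics/s22z.png',cv2.resize(c,None,fx=4,fy=4,interpolation=cv2.INTER_CUBIC))
E
```

```text
t 36.42 tcp [ 0.4474 -0.2323  0.3984] rot [-3.1402  0.0001  1.4574] F [ 0.7  0.2 -0.8] w 0.0552 q [ 1.33  0.42 -1.12  1.9   0.43  1.09 -0.07]
n 3 tool-frame d cm at start [0.27 0.17 9.37] rv [-0.0014  0.0001  0.0004] | per row: rot [-0.0005  0.      0.0001]
   rows first [0.09 0.06 3.12] last [0.09 0.05 3.12]
  B 88 (array([ 0.4482, -0.2317]), array([0.0512, 0.0142]), 83.3330078125)
  C 94 (array([ 0.4494, -0.3713]), array([0.0139, 0.0471]), 13.781142234802246)
t 36.52 tcp [ 0.4465 -0.2367  0.3977] rot [-3.1392  0.0006  1.4487] F [-0.5  0.8 -0. ] w 0.0553 q [ 1.34  0.42 -1.12  1.9   0.43  1.09 -0.07]
```

View pics/s22z.png

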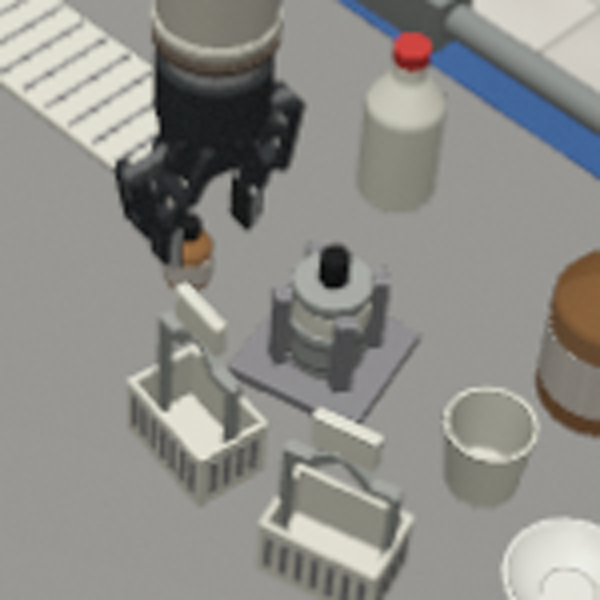

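Call:
{"fn": "apply_moves", "kwargs": {
  "steps": [
    [[0.5, 0.15, 2, 0, 0, -0.006, -0.3], [0.2, 0.05, 2.5, 0, 0, 0, -0.3], [0, 0, 2.2, 0, 0, 0, -0.3], [0, 0, 1.2, 0, 0, 0, -0.3], [0, 0, 0.6, 0, 0, 0, -0.3], [0, 0, 0, 0, 0, 0, -0.3], [0, 0, 0, 0, 0, 0, -0.3]]
  ]
}}

```text
clock: 37.1
eef_pos: [0.4516, -0.2238, 0.3148]
tool_rot: [3.141, -0.0, 1.464]
contact_force: [0.2, 0.4, -0.0]
grip_width: 0.0557
```

```bash
python3 - <<'E'
from sil import *
plan((.4493,-.2298,.15,1.457))
s=snap('side','s23')
c=s['pixels'][:,:,::-1][200:350,250:400]; cv2.imwrite('pics/s23z.png',cv2.resize(c,None,fx=4,fy=4,interpolation=cv2.INTER_CUBIC))
E
```

```text
t 37.10 tcp [ 0.4516 -0.2238  0.3148] rot [ 3.141  -0.      1.4644] F [ 0.2  0.4 -0. ] w 0.0557 q [ 1.22  0.53 -1.02  1.98  0.56  0.94 -0.19]
n 1 tool-frame d cm at start [-0.62 -0.17  1.01] rv [ 0.0006 -0.      0.0074] | per row: rot [ 0.0006 -0.      0.0074]
   rows first [-0.62 -0.17  1.01] last [-0.62 -0.17  1.01]
```

View pics/s23z.png

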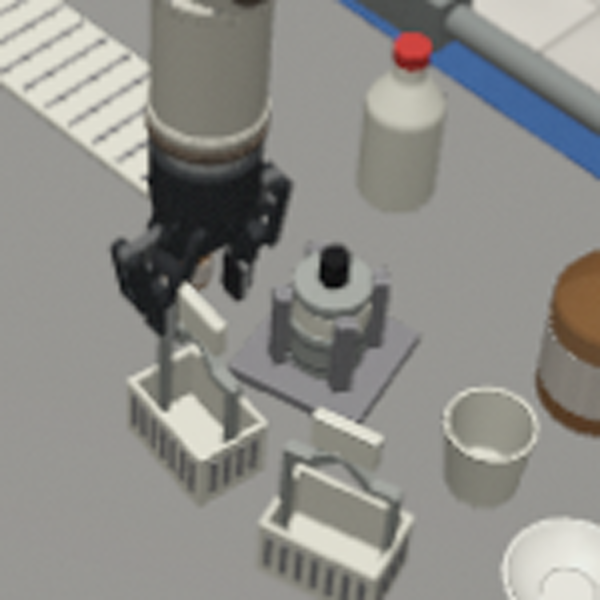

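Call:
{"fn": "apply_moves", "kwargs": {
  "steps": [
    [[-0.6, -0.17, 0.5, 0, 0, 0.007, -0.3], [0, 0, 0.45, 0, 0, 0, -0.3], [0, 0, 0, 0, 0, 0, -0.3], [0, 0, 0, 0, 0, 0, 0.2], [0, 0, 0, 0, 0, 0, 0.6], [0, 0, 0, 0, 0, 0, 1], [0, 0, 0, 0, 0, 0, 1], [0, 0, 0, 0, 0, 0, 1], [0, 0, 0, 0, 0, 0, 1], [0, 0, 0, 0, 0, 0, 1]]
  ],
  "squeeze": 50
}}

```text
clock: 37.98
eef_pos: [0.4489, -0.2298, 0.3049]
tool_rot: [3.142, 0.0, 1.457]
contact_force: [-0.6, 1.4, 3.2]
grip_width: 0.0094
```

```bash
python3 - <<'E'
from sil import *
plan((.4493,-.2298,.15,1.457))
E
```

```text
t 37.98 tcp [ 0.4489 -0.2298  0.3049] rot [3.1416 0.0002 1.457 ] F [-0.6  1.4  3.2] w 0.0094 q [ 1.22  0.55 -1.    1.99  0.58  0.93 -0.2 ]
n 1 tool-frame d cm at start [0.   0.04 0.02] rv [ 0.      0.0002 -0.    ] | per row: rot [ 0.      0.0002 -0.    ]
   rows first [0.   0.04 0.02] last [0.   0.04 0.02]
```

Call:
{"fn": "apply_moves", "kwargs": {
  "steps": [
    [[0, 0, -0.5, 0, 0, 0, 1], [0, 0, -1.5, 0, 0, 0, 1], [0, 0, -2.5, 0, 0, 0, 1], [0, 0, -3, 0, 0, 0, 1], [0, 0, -3, 0, 0, 0, 1], [0, 0, -3, 0, 0, 0, 1], [0, 0, -3, 0, 0, 0, 1], [0, 0, -0.5, 0, 0, 0, 1], [0, 0, 0, 0, 0, 0, 1], [0, 0, 0, 0, 0, 0, 1]]
  ]
}}

```text
clock: 38.82
eef_pos: [0.4483, -0.2299, 0.4739]
tool_rot: [-3.141, 0.0, 1.457]
contact_force: [-0.5, 0.9, -2.7]
grip_width: 0.009
```

```bash
python3 - <<'E'
from sil import *
plan((.505,.1706,.473-.155,1.6),step=2.8)
E
```

```text
t 38.82 tcp [ 0.4483 -0.2299  0.4739] rot [-3.1405  0.0003  1.4565] F [-0.5  0.9 -2.7] w 0.0090 q [ 1.41  0.33 -1.19  1.81  0.33  1.22  0.  ]
n 15 tool-frame d cm at start [40.44  1.07  0.1 ] rv [-0.0011  0.0003 -0.1435] | per row: rot [-0.0001  0.     -0.0096]
   rows first [2.7  0.07 0.01] last [2.66 0.43 0.01]
```

Call:
{"fn": "apply_moves", "kwargs": {
  "steps": [
    [[1.5, 0.07, 0, 0, 0, -0.0096, 1], [2.7, 0.1, 0, 0, 0, -0.0096, 1], [2.7, 0.12, 0, 0, 0, -0.0096, 1], [2.7, 0.15, 0, 0, 0, -0.0096, 1], [2.69, 0.17, 0, 0, 0, -0.0096, 1], [2.69, 0.2, 0, 0, 0, -0.0096, 1], [2.69, 0.22, 0, 0, 0, -0.0096, 1], [2.69, 0.25, 0, 0, 0, -0.0096, 1], [2.68, 0.28, 0, 0, 0, -0.0096, 1], [2.68, 0.3, 0, 0, 0, -0.0096, 1], [2.68, 0.33, 0, 0, 0, -0.0096, 1], [2.67, 0.35, 0, 0, 0, -0.0096, 1], [2.67, 0.38, 0, 0, 0, -0.0096, 1], [2.66, 0.4, 0, 0, 0, -0.0096, 1], [2.66, 0.43, 0, 0, 0, -0.0096, 1], [1.2, 0, 0, 0, 0, 0, 1], [0, 0, 0, 0, 0, 0, 1], [0, 0, 0, 0, 0, 0, 1], [0, 0, 0, 0, 0, 0, 1]]
  ]
}}

```text
clock: 40.4
eef_pos: [0.503, 0.1704, 0.4733]
tool_rot: [-3.139, 0.001, 1.601]
contact_force: [-0.3, -0.8, -2.4]
grip_width: 0.0089
```

```bash
python3 - <<'E'
from sil import *
plan((.629,.1741,.473-.155,1.6),step=2.)
s=snap('side','s24')
c=s['pixels'][:,:,::-1][70:230,140:330]; cv2.imwrite('pics/s24z.png',cv2.resize(c,None,fx=3.7,fy=3.7,interpolation=cv2.INTER_CUBIC))
E
```

```text
t 40.40 tcp [0.503  0.1704 0.4733] rot [-3.1391  0.0011  1.6012] F [-0.3 -0.8 -2.4] w 0.0089 q [ 0.56  0.42 -1.19  1.75  0.41  1.26 -0.71]
n 7 tool-frame d cm at start [-0.02 12.6   0.03] rv [-0.0025  0.0011  0.0012] | per row: rot [-0.0004  0.0002  0.0002]
   rows first [-0.   1.8  0. ] last [-0.    1.8   0.01]
```

View pics/s24z.png

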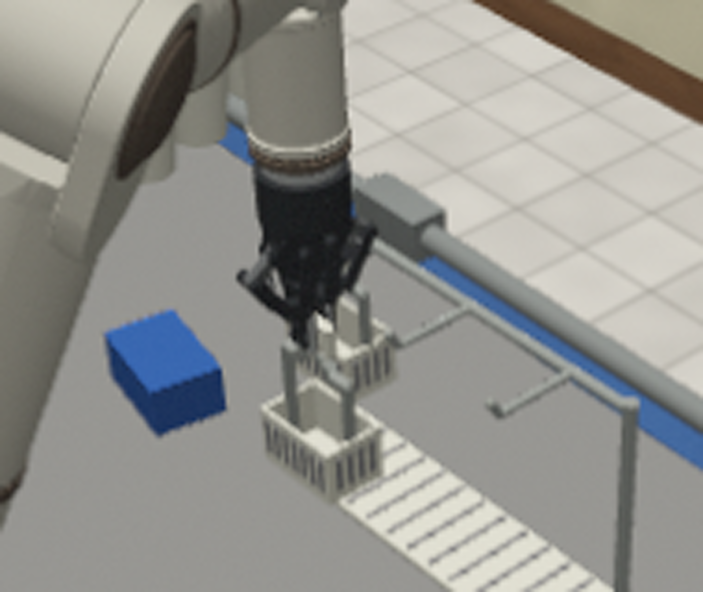

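Call:
{"fn": "apply_moves", "kwargs": {
  "steps": [
    [[0, 1, 0, 0, 0, 0, 1], [0, 1.6, 0, 0, 0, 0, 1], [0, 1.6, 0, 0, 0, 0, 1], [0, 1.6, 0, 0, 0, 0, 1], [0, 1.6, 0, 0, 0, 0, 1], [0, 1.6, 0, 0, 0, 0, 1], [0, 1.6, 0, 0, 0, 0, 1], [0, 1.2, 0, 0, 0, 0, 1], [0, 0.7, 0, 0, 0, 0, 1], [0, 0, 0, 0, 0, 0, 1], [0, 0, 0, 0, 0, 0, 1]]
  ]
}}

```text
clock: 41.37
eef_pos: [0.6286, 0.1741, 0.4741]
tool_rot: [-3.14, -0.0, 1.6]
contact_force: [-0.0, -0.2, -3.2]
grip_width: 0.0094
```

```bash
python3 - <<'E'
from sil import *
plan((.629,.1741,.4355-.155,1.6),step=2.)
s=snap('side','s25')
c=s['pixels'][:,:,::-1][70:230,140:330]; cv2.imwrite('pics/s25z.png',cv2.resize(c,None,fx=3.7,fy=3.7,interpolation=cv2.INTER_CUBIC))
E
```

```text
t 41.37 tcp [0.6286 0.1741 0.4741] rot [-3.1404 -0.0001  1.5997] F [-0.  -0.2 -3.2] w 0.0094 q [ 0.36  0.63 -1.06  1.45  0.55  1.38 -0.69]
n 2 tool-frame d cm at start [-0.    0.04  3.89] rv [-0.0012 -0.0001 -0.0003] | per row: rot [-0.0006 -0.0001 -0.0002]
   rows first [-0.    0.02  1.95] last [-0.    0.02  1.95]
```

View pics/s25z.png

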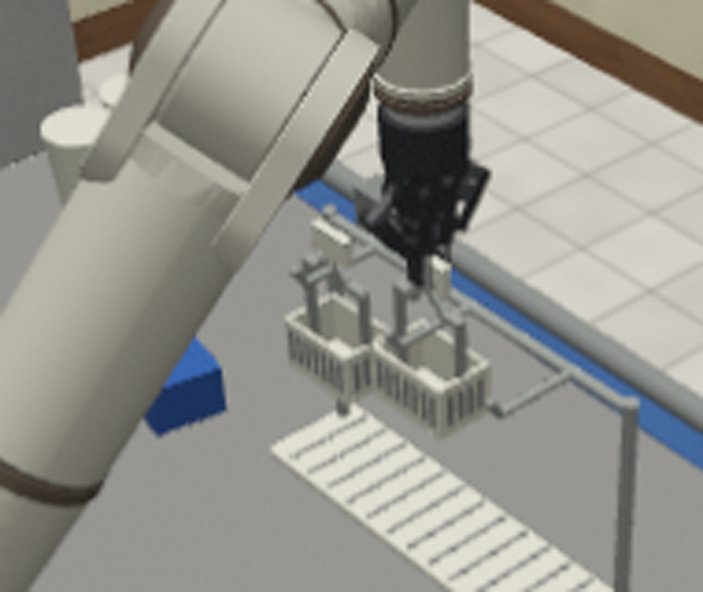

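Call:
{"fn": "apply_moves", "kwargs": {
  "steps": [
    [[0, 0, 1.0, 0, 0, 0, 1], [0, 0, 1.0, 0, 0, 0, 1], [0, 0, 0.8, 0, 0, 0, 1], [0, 0, 0.5, 0, 0, 0, 1], [0, 0, 0.3, 0, 0, 0, 1], [0, 0, 0.15, 0, 0, 0, 1], [0, 0, 0, 0, 0, 0, 1], [0, 0, 0, 0, 0, 0, 1]]
  ]
}}

```text
clock: 42.08
eef_pos: [0.6283, 0.1752, 0.4375]
tool_rot: [3.141, -0.001, 1.601]
contact_force: [-1.5, 1.1, -2.0]
grip_width: 0.0093
```

Call:
{"fn": "apply_moves", "kwargs": {
  "steps": [
    [[0, 0, 0.15, 0, 0, 0, 1], [0, 0, 0, 0, 0, 0, 1], [0, 0, 0, 0, 0, 0, 1]]
  ]
}}

```text
clock: 42.33
eef_pos: [0.6285, 0.1756, 0.4367]
tool_rot: [3.14, -0.002, 1.601]
contact_force: [-0.3, 2.5, 3.8]
grip_width: 0.0092
```

Call:
{"fn": "apply_moves", "kwargs": {
  "steps": [
    [[0, 0, 0, 0, 0, 0, 0.7], [0, 0, 0, 0, 0, 0, 0.5], [0, 0, 0, 0, 0, 0, 0.4], [0, 0, 0, 0, 0, 0, 0.4], [0, 0, -0.5, 0, 0, 0, 0.4], [0, 0, -1, 0, 0, 0, 0.4], [0, 0, -2, 0, 0, 0, 0.4], [0, 0, -3, 0, 0, 0, 0.4], [0, 0, -2.5, 0, 0, 0, 0.4], [0, 0, 0, 0, 0, 0, 0.4]]
  ]
}}

```text
clock: 43.17
eef_pos: [0.6287, 0.1761, 0.5327]
tool_rot: [3.133, -0.003, 1.601]
contact_force: [0.4, 0.5, 0.4]
grip_width: 0.0257
```

```bash
python3 - <<'E'
from sil import *
s=snap('side','s26')
w=cloud(s)
P=near(w,(.45,-.37),.06,.15,.172); print(' C',len(P),rect(P) if len(P)>4 else '')
plan((.5,.05,.34,1.6),(.4505,-.3696,.25,1.876),step=3.2)
c=s['pixels'][:,:,::-1][70:370,140:420]; cv2.imwrite('pics/s26z.png',cv2.resize(c,None,fx=2,fy=2,interpolation=cv2.INTER_CUBIC))
E
```

```text
C 97 (array([ 0.4493, -0.371 ]), array([0.0168, 0.046 ]), 17.659887313842773)
t 43.22 tcp [0.6285 0.1758 0.5301] rot [ 3.1354 -0.002   1.6011] F [-0.6  0.8 -1. ] w 0.0259 q [ 0.36  0.59 -1.08  1.37  0.52  1.47 -0.66]
n 6 tool-frame d cm at start [-12.19 -13.25   3.43] rv [ 0.0062 -0.002   0.0011] | per row: rot [ 0.001  -0.0003  0.0002]
   rows first [-2.03 -2.21  0.57] last [-2.03 -2.2   0.59]
n 14 tool-frame d cm at start [-41.8   -6.17   9.  ] rv [-0.     0.    -0.276] | per row: rot [-0.      0.     -0.0197]
   rows first [-2.99 -0.44  0.64] last [-2.78 -1.18  0.64]
```

View pics/s26z.png

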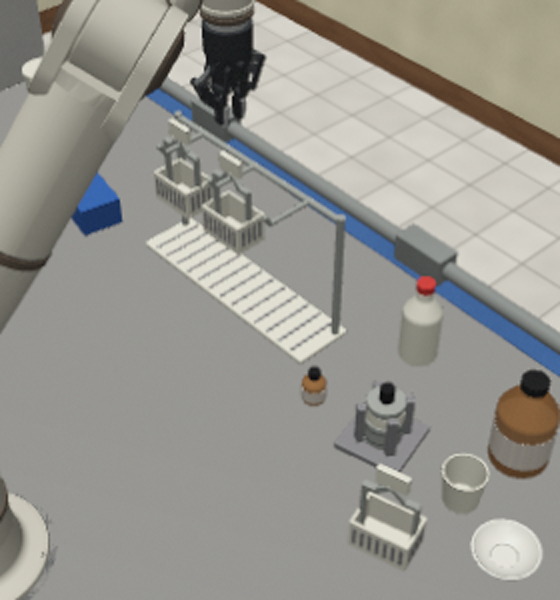

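Call:
{"fn": "apply_moves", "kwargs": {
  "steps": [
    [[-2.03, -2.2, 0.5, 0, 0, 0, 0.4], [-2.03, -2.2, 0.5, 0, 0, 0, 0.4], [-2.03, -2.2, 0.5, 0, 0, 0, 0.4], [-2.03, -2.2, 0.6, 0, 0, 0, 0.2], [-2.03, -2.2, 0.6, 0, 0, 0, 0], [-2.03, -2.2, 0.6, 0, 0, 0, -0.3], [-2.99, -0.44, 0.64, 0, 0, -0.0197, -0.3], [-2.98, -0.5, 0.64, 0, 0, -0.0197, -0.3], [-2.97, -0.56, 0.64, 0, 0, -0.0197, -0.3], [-2.95, -0.62, 0.64, 0, 0, -0.0197, -0.3], [-2.94, -0.68, 0.64, 0, 0, -0.0197, -0.3], [-2.92, -0.73, 0.64, 0, 0, -0.0197, -0.3], [-2.91, -0.79, 0.64, 0, 0, -0.0197, -0.3], [-2.9, -0.84, 0.64, 0, 0, -0.0197, -0.3], [-2.88, -0.9, 0.64, 0, 0, -0.0197, -0.3], [-2.86, -0.96, 0.64, 0, 0, -0.0197, -0.3], [-2.84, -1.02, 0.64, 0, 0, -0.0197, -0.3], [-2.82, -1.08, 0.64, 0, 0, -0.0197, -0.3], [-2.8, -1.13, 0.64, 0, 0, -0.0197, -0.3], [-2.78, -1.18, 0.64, 0, 0, -0.0197, -0.3]]
  ]
}}

```text
clock: 44.88
eef_pos: [0.4502, -0.3722, 0.4024]
tool_rot: [-3.141, -0.0, 1.878]
contact_force: [1.1, 0.1, -0.4]
grip_width: 0.0553
```

Call:
{"fn": "apply_moves", "kwargs": {
  "steps": [
    [[0, 0, 2, 0, 0, 0, -0.3], [0, 0, 2, 0, 0, 0, -0.3], [0, 0, 0, 0, 0, 0, -0.3], [0, 0, 0, 0, 0, 0, -0.3], [0, 0, 0, 0, 0, 0, -0.3]]
  ]
}}

```text
clock: 45.3
eef_pos: [0.4514, -0.3702, 0.364]
tool_rot: [3.141, 0.0, 1.878]
contact_force: [0.8, 0.9, 0.8]
grip_width: 0.0555
```

```bash
python3 - <<'E'
from sil import *
plan((.4505,-.3696,.15,1.876))
s=snap('side','s27')
w=cloud(s);P=near(w,(.45,-.37),.06,.15,.172); print(' C',len(P),rect(P) if len(P)>4 else '')
c=s['pixels'][:,:,::-1][230:370,280:420]; cv2.imwrite('pics/s27z.png',cv2.resize(c,None,fx=4,fy=4,interpolation=cv2.INTER_CUBIC))
E
```

```text
t 45.30 tcp [ 0.4514 -0.3702  0.364 ] rot [3.141  0.0004 1.8777] F [0.8 0.9 0.8] w 0.0555 q [ 1.43  0.65 -1.11  1.75  0.64  1.15  0.43]
n 2 tool-frame d cm at start [ 0.08 -0.07  5.93] rv [0.0006 0.0004 0.0017] | per row: rot [0.0003 0.0002 0.0009]
   rows first [ 0.04 -0.03  2.97] last [ 0.04 -0.03  2.97]
 C 66 (array([ 0.4497, -0.3708]), array([0.0145, 0.0467]), 12.901497840881348)
```

View pics/s27z.png

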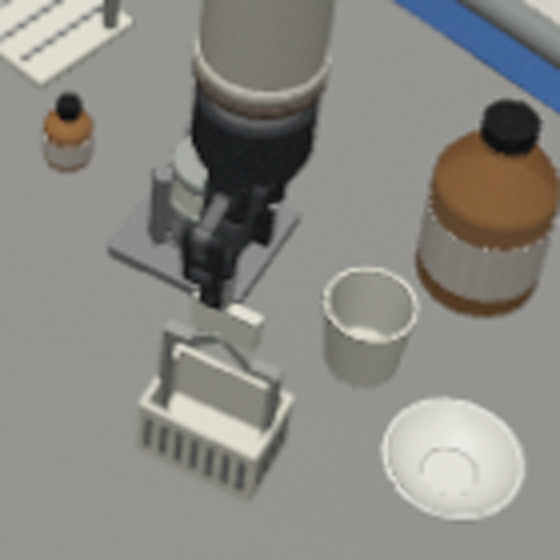

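Call:
{"fn": "apply_moves", "kwargs": {
  "steps": [
    [[0.08, -0.07, 2, 0, 0, 0, -0.3], [0, 0, 2, 0, 0, 0, -0.3], [0, 0, 1.2, 0, 0, 0, -0.3], [0, 0, 0.7, 0, 0, 0, -0.3], [0, 0, 0, 0, 0, 0, -0.3], [0, 0, 0, 0, 0, 0, 0.2], [0, 0, 0, 0, 0, 0, 0.6], [0, 0, 0, 0, 0, 0, 1], [0, 0, 0, 0, 0, 0, 1], [0, 0, 0, 0, 0, 0, 1], [0, 0, 0, 0, 0, 0, 1], [0, 0, 0, 0, 0, 0, 1]]
  ],
  "squeeze": 50
}}

```text
clock: 46.35
eef_pos: [0.4503, -0.3704, 0.305]
tool_rot: [3.141, 0.001, 1.876]
contact_force: [-2.0, -0.4, 6.7]
grip_width: 0.0089
```

```bash
python3 - <<'E'
from sil import *
plan((.4505,-.3696,.15,1.876))
E
```

```text
t 46.35 tcp [ 0.4503 -0.3704  0.305 ] rot [3.1413 0.0014 1.8765] F [-2.  -0.4  6.7] w 0.0089 q [ 1.39  0.72 -1.04  1.8   0.71  1.06  0.38]
n 1 tool-frame d cm at start [0.07 0.04 0.03] rv [0.0003 0.0014 0.0005] | per row: rot [0.0003 0.0014 0.0005]
   rows first [0.07 0.04 0.03] last [0.07 0.04 0.03]
```

Call:
{"fn": "apply_moves", "kwargs": {
  "steps": [
    [[0, 0, -0.5, 0, 0, 0, 1], [0, 0, -1.5, 0, 0, 0, 1], [0, 0, -2.5, 0, 0, 0, 1], [0, 0, -3, 0, 0, 0, 1], [0, 0, -3, 0, 0, 0, 1], [0, 0, -3, 0, 0, 0, 1], [0, 0, -3, 0, 0, 0, 1], [0, 0, -0.5, 0, 0, 0, 1], [0, 0, 0, 0, 0, 0, 1], [0, 0, 0, 0, 0, 0, 1]]
  ]
}}

```text
clock: 47.18
eef_pos: [0.4497, -0.3699, 0.474]
tool_rot: [-3.141, 0.0, 1.877]
contact_force: [0.5, -0.9, -1.8]
grip_width: 0.0092
```

```bash
python3 - <<'E'
from sil import *
plan((.509,.0405,.473-.155,1.6),step=2.8)
E
```

```text
t 47.18 tcp [ 0.4497 -0.3699  0.474 ] rot [-3.141   0.0003  1.8767] F [ 0.5 -0.9 -1.8] w 0.0092 q [ 1.49  0.55 -1.2   1.63  0.52  1.33  0.52]
n 15 tool-frame d cm at start [37.35 18.02  0.11] rv [-0.0006  0.0003  0.2767] | per row: rot [-0.      0.      0.0184]
   rows first [2.49 1.2  0.01] last [2.71 0.53 0.01]
```

Call:
{"fn": "apply_moves", "kwargs": {
  "steps": [
    [[1.5, 0.7, 0, 0, 0, 0.0184, 1], [2.5, 1.16, 0, 0, 0, 0.0184, 1], [2.53, 1.11, 0, 0, 0, 0.0184, 1], [2.55, 1.06, 0, 0, 0, 0.0184, 1], [2.57, 1.02, 0, 0, 0, 0.0184, 1], [2.59, 0.97, 0, 0, 0, 0.0184, 1], [2.61, 0.92, 0, 0, 0, 0.0184, 1], [2.62, 0.87, 0, 0, 0, 0.0184, 1], [2.64, 0.83, 0, 0, 0, 0.0184, 1], [2.65, 0.78, 0, 0, 0, 0.0184, 1], [2.67, 0.73, 0, 0, 0, 0.0184, 1], [2.68, 0.68, 0, 0, 0, 0.0184, 1], [2.69, 0.63, 0, 0, 0, 0.0184, 1], [2.7, 0.58, 0, 0, 0, 0.0184, 1], [2.71, 0.53, 0, 0, 0, 0.0184, 1], [1.1, 0.3, 0, 0, 0, 0, 1], [0, 0, 0, 0, 0, 0, 1], [0, 0, 0, 0, 0, 0, 1], [0, 0, 0, 0, 0, 0, 1]]
  ]
}}

```text
clock: 48.77
eef_pos: [0.5104, 0.039, 0.4729]
tool_rot: [-3.139, 0.0, 1.6]
contact_force: [-0.3, 0.0, -2.6]
grip_width: 0.009
```

```bash
python3 - <<'E'
from sil import *
plan((.6328,.0441,.474-.155,1.6),step=2.)
s=snap('side','s28')
c=s['pixels'][:,:,::-1][70:250,160:350]; cv2.imwrite('pics/s28z.png',cv2.resize(c,None,fx=3.3,fy=3.3,interpolation=cv2.INTER_CUBIC))
E
```

```text
t 48.77 tcp [0.5104 0.039  0.4729] rot [-3.1392  0.0004  1.5999] F [-0.3  0.  -2.6] w 0.0090 q [ 0.86  0.37 -1.21  1.79  0.37  1.24 -0.43]
n 7 tool-frame d cm at start [ 0.16 12.25 -0.11] rv [-0.0024  0.0004 -0.0001] | per row: rot [-0.0003  0.0001 -0.    ]
   rows first [ 0.02  1.75 -0.02] last [ 0.02  1.75 -0.01]
```

View pics/s28z.png

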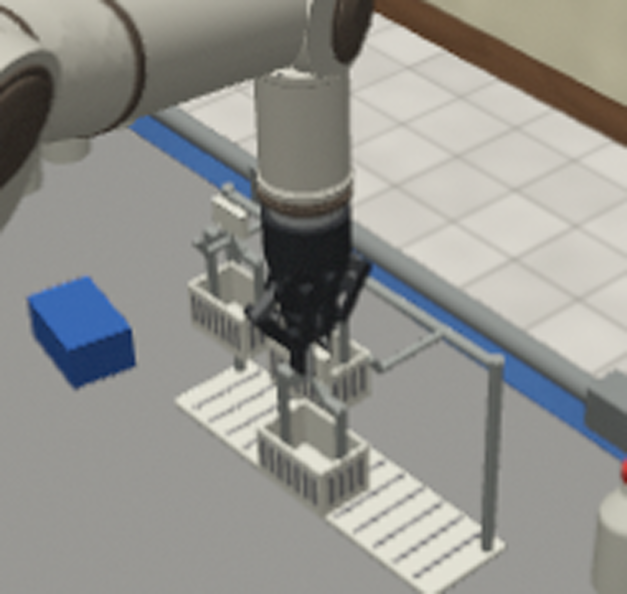

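Call:
{"fn": "apply_moves", "kwargs": {
  "steps": [
    [[0.15, 1, 0, 0, 0, 0, 1], [0, 1.6, 0, 0, 0, 0, 1], [0, 1.6, 0, 0, 0, 0, 1], [0, 1.6, 0, 0, 0, 0, 1], [0, 1.6, 0, 0, 0, 0, 1], [0, 1.6, 0, 0, 0, 0, 1], [0, 1.6, 0, 0, 0, 0, 1], [0, 1.0, 0, 0, 0, 0, 1], [0, 0.6, 0, 0, 0, 0, 1], [0, 0, 0, 0, 0, 0, 1], [0, 0, 0, 0, 0, 0, 1]]
  ]
}}

```text
clock: 49.73
eef_pos: [0.6324, 0.0445, 0.4736]
tool_rot: [-3.14, -0.0, 1.6]
contact_force: [-0.5, 0.6, -1.3]
grip_width: 0.0092
```

```bash
python3 - <<'E'
from sil import *
plan((.6328,.0441,.436-.155,1.6),step=2.)
s=snap('side','s29')
c=s['pixels'][:,:,::-1][70:250,160:350]; cv2.imwrite('pics/s29z.png',cv2.resize(c,None,fx=3.3,fy=3.3,interpolation=cv2.INTER_CUBIC))
E
```

```text
t 49.73 tcp [0.6324 0.0445 0.4736] rot [-3.1403 -0.0001  1.5996] F [-0.5  0.6 -1.3] w 0.0092 q [ 0.59  0.6  -1.07  1.5   0.53  1.36 -0.48]
n 2 tool-frame d cm at start [-0.04  0.05  3.79] rv [-0.0013 -0.0001 -0.0004] | per row: rot [-0.0006 -0.0001 -0.0002]
   rows first [-0.02  0.02  1.89] last [-0.02  0.02  1.89]
```

View pics/s29z.png

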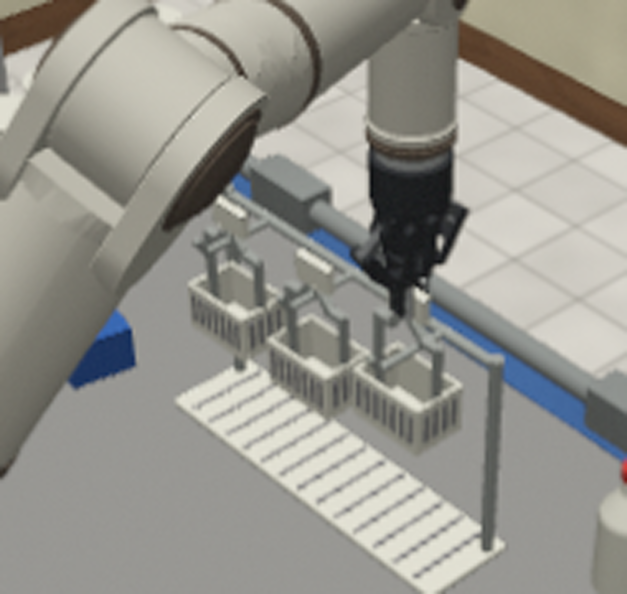

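Call:
{"fn": "apply_moves", "kwargs": {
  "steps": [
    [[0, 0, 1.0, 0, 0, 0, 1], [0, 0, 1.0, 0, 0, 0, 1], [0, 0, 0.8, 0, 0, 0, 1], [0, 0, 0.5, 0, 0, 0, 1], [0, 0, 0.3, 0, 0, 0, 1], [0, 0, 0.2, 0, 0, 0, 1], [0, 0, 0, 0, 0, 0, 1], [0, 0, 0, 0, 0, 0, 1]]
  ]
}}

```text
clock: 50.45
eef_pos: [0.6326, 0.0458, 0.4364]
tool_rot: [3.141, -0.0, 1.601]
contact_force: [-0.5, 1.2, -0.5]
grip_width: 0.0096
```

Call:
{"fn": "apply_moves", "kwargs": {
  "steps": [
    [[0, 0, 0.12, 0, 0, 0, 1], [0, 0, 0, 0, 0, 0, 1], [0, 0, 0, 0, 0, 0, 0.7], [0, 0, 0, 0, 0, 0, 0.5], [0, 0, 0, 0, 0, 0, 0.4], [0, 0, 0, 0, 0, 0, 0.4], [0, 0, -0.5, 0, 0, 0, 0.4], [0, 0, -1, 0, 0, 0, 0.4], [0, 0, -2, 0, 0, 0, 0.4], [0, 0, -3, 0, 0, 0, 0.4], [0, 0, -3, 0, 0, 0, 0.4], [-2, -2, 0, 0, 0, 0, 0.4], [-3, -2, 0, 0, 0, 0, 0.4], [-3, -2, 0, 0, 0, 0, 0.4], [-3, -2, 0, 0, 0, 0, 0.4], [-3, -2, 0, 0, 0, 0, 0.4], [-3, -2, 0, 0, 0, 0, 0.4], [0, 0, 0, 0, 0, 0, 0.4], [0, 0, 0, 0, 0, 0, 0.4]]
  ]
}}

```text
clock: 52.03
eef_pos: [0.5168, -0.1314, 0.5306]
tool_rot: [3.142, 0.002, 1.594]
contact_force: [0.5, 0.6, -0.4]
grip_width: 0.0256
```

```bash
python3 - <<'E'
from sil import *
plan()
s=snap('side','s30');t=snap('top','t30')
c=s['pixels'][:,:,::-1][70:370,140:440]; cv2.imwrite('pics/s30z.png',cv2.resize(c,None,fx=2,fy=2,interpolation=cv2.INTER_CUBIC))
w=cloud(t)
for n,h in(('h0',(.6308,.0441)),('h1',(.627,.1741)),('h2',(.6232,.3041))):
    for nm,q in(('side',s),('top',t)):
        P=near(cloud(q),(h[0]+.0015,h[1]+.001),.045,.272,.31)
        P=P[P[:,0]>.6]
        print(n,nm,len(P),(rect(P),P[:,2].max()) if len(P)>5 else '')
px=s['pixels'].astype(float);w=cloud(s)
m=(np.hypot(w[...,0]-.582,w[...,1]+.235)<.03)&(w[...,2]>.085)&(w[...,2]<.15)&(px.min(2)>100); print('disc z',np.percentile(w[m][:,2],[10,50,90]),m.sum())
E
```

```text
t 52.03 tcp [ 0.5168 -0.1314  0.5306] rot [3.1416 0.0018 1.5937] F [ 0.5  0.6 -0.4] w 0.0256 q [ 1.15  0.36 -1.21  1.66  0.35  1.36 -0.09]
h0 side 44 ((array([0.6325, 0.0586]), array([0.0334, 0.0136]), 78.7363052368164), np.float64(0.29764648636133284))
h0 top 95 ((array([0.6344, 0.0505]), array([0.0091, 0.0448]), 1.229465365409851), np.float64(0.2983612414984903))
h1 side 83 ((array([0.6287, 0.1746]), array([0.0152, 0.053 ]), 5.140674591064453), np.float64(0.29550736281978085))
h1 top 107 ((array([0.6304, 0.1777]), array([0.0095, 0.0484]), 1.8835463523864746), np.float64(0.2992773542766829))
h2 side 76 ((array([0.6239, 0.3023]), array([0.014 , 0.0541]), 1.3101389408111572), np.float64(0.2990925326776045))
h2 top 112 ((array([0.6268, 0.3077]), array([0.0095, 0.0491]), 1.434000849723816), np.float64(0.29664344469825465))
disc z [0.0903 0.0941 0.0974] 170
```

View pics/s30z.png

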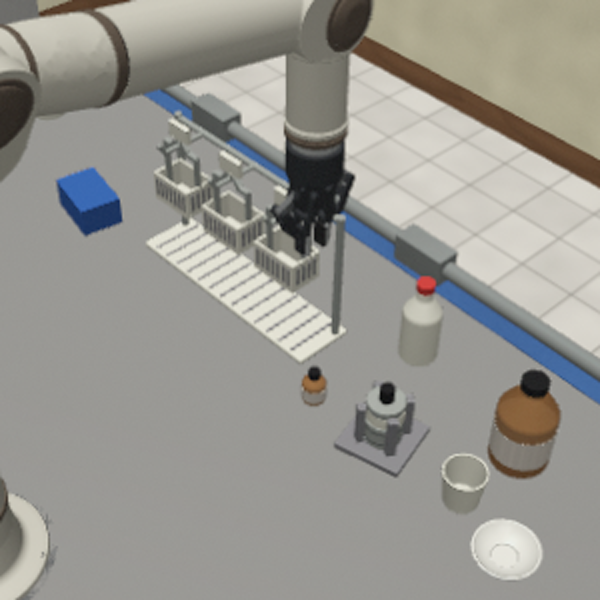

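View pics/t30.png

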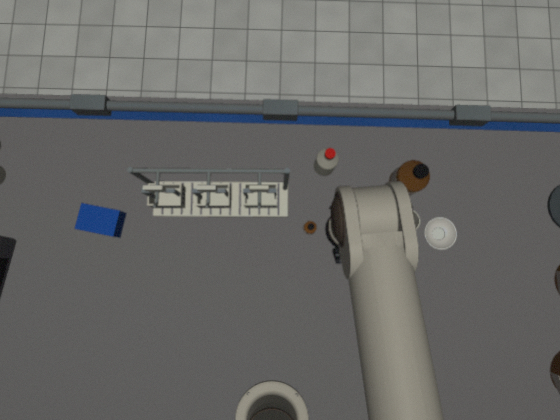

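Call:
{"fn": "apply_moves", "kwargs": {
  "steps": [
    [[2.5, -2, 0, 0, 0, 0, 0.4], [3, -1.5, 0, 0, 0, 0, 0.4], [3, -1, 0, 0, 0, 0, 0.4], [3, -1, 0, 0, 0, 0, 0.4], [3, -1, 0, 0, 0, 0, 0.4], [3, -1, 0, 0, 0, 0, 0.4], [3, 0, 0, 0, 0, 0, 0.4], [2, 0, 0, 0, 0, 0, 0.4], [0, 0, 0, 0, 0, 0, 0.4], [0, 0, 0, 0, 0, 0, 0.4], [0, 0, 0, 0, 0, 0, 0.4]]
  ]
}}

```text
clock: 53.05
eef_pos: [0.4359, 0.0956, 0.5301]
tool_rot: [3.141, -0.0, 1.604]
contact_force: [-0.2, -0.9, -0.0]
grip_width: 0.0257
```

```bash
python3 - <<'E'
from sil import *
plan()
t=snap('top','t31')
c=t['pixels'][:,:,::-1][150:290,120:440]; cv2.imwrite('pics/t31z.png',cv2.resize(c,None,fx=2.4,fy=2.4,interpolation=cv2.INTER_CUBIC))
w=cloud(t)
P=near(w,(.584,-.23),.031,.088,.1); print('disc',len(P),rect(P),circ(P,.03,(.584,-.23)),np.median(P[:,2]))
P=near(w,(.584,-.23),.03,.11,.135); print('knob',len(P),rect(P))
E
```

```text
t 53.05 tcp [0.4359 0.0956 0.5301] rot [ 3.1415 -0.0001  1.6041] F [-0.2 -0.9 -0. ] w 0.0257 q [ 1.11  0.1  -1.44  1.85  0.1   1.28 -0.32]
disc 263 (array([ 0.5846, -0.2302]), array([0.0582, 0.0577]), 31.60886573791504) [ 0.5849 -0.2305  0.0293] 0.09349793014914098
knob 59 (array([ 0.5845, -0.23  ]), array([0.0219, 0.0221]), 43.93910217285156)
```

View pics/t31z.png

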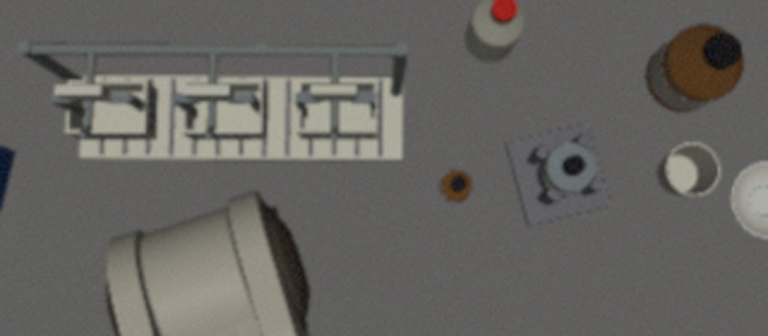

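```bash
python3 -c "
from cell import r
print(r.close_job())"
```

```text
the job is handed in; nothing more can be done
None
```

The filter holder is stacked in the block and all three baskets are hanging on the drip rack. I handed the job in at about 53 s. It reports no verdict, so the results below are from my own camera checks.

- **Filter holder:** I nested the body, then the spacer, then the top disc with its knob up. The spacer caught on the +x side, by the post tops (about 10 N). I shifted it about 2 mm and it dropped in. In the last top picture the disc sits within about 1 mm of the pocket centre. It is flat and its upper face reads 93.5 mm, against 92 mm expected. That camera reads about 1–2 mm high on low surfaces.
- **Baskets:** There is one on each prong, all level and clear of the tray. The grip-plate centres are within about 7 mm of the hooks sideways and 4 mm along the prongs in the top view. One side-camera fit, on the right hook, read about 14 mm sideways because the gripper partly hid the plate; the top view did not show that offset. The plate tops read 296–299 mm, against 290 mm expected. The same plates read about 5 mm high on the bench.
- **Bystanders:** They look unmoved in the pictures. I did not measure their positions again at the end.
- **Cameras:** The two cameras disagreed by about 3–5 mm. I corrected for this using where the body ended up between the closed jaws.
- **Robot:** The gripper was clear of everything at hand-in.

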